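# Restock the sloping rack

### The job

Restock the sloping rack: swing its hold-down bar right up, then clear away every old yellow tin left on the slope into the black tray. Then lay every brown carton flat in a lane of its own, lengthways down the slope with its lower end at the green front lip, and last swing the bar fully down over them. Leave everything else on the table where it stands.

Things in the scene. Friction and masses are not known exactly. Their poses are not given: they have to be found in the camera images.
- rack: stock rack, fixed, 265 mm wide; origin on the table under the middle of the slope, z up, x away from the robot. Three lanes on the slope, 83 mm wide, centred on deck y = -87, 0 and 87 mm, parted by steel dividers 4 mm thick and 12 mm high. Behind the middle of the upper edge a post carries the head, a green block whose top is 158 mm above the table.
- deck: sloping aluminium shelf of the rack, 150 (x) x 265 (y) mm. Origin at the centre of its upper face, 55 mm above the table; x points up the slope (16 degrees, away from the robot), z square to the face. Lower edge 34 mm, upper edge 76 mm above the table. The green front lip at the lower end is 14 mm high, its inner face at deck x = -69 mm; the upper end is open.
- bar (a joint): lever of the hold-down bar, rad: 0 fully down on its stop, 1.6 fully up. It carries a 236 mm steel cross-bar, 12 mm thick, over all lanes; fully down this hangs 6 mm above a carton lying flat in a lane (at deck x = 20 mm) and cannot come down on anything taller. Stiff hinge: it stays where left; 3 to 4 N at the grip moves it.
- bar_grip (a point): centre of the red disc on the lever's free end: 30 mm across, flat faces 18 mm apart facing deck +y and -y, clear from above in every position. It swings in an upright arc of 145 mm radius about bar_pivot: down, it is 145 mm above the table on the robot's side of the pivot; fully up, straight above the pivot, 285 mm above the table.
- bar_pivot (a point): hinge of the lever, in the middle of the head, 140 mm above the table and 105 mm from the rack's origin along rack x; the axis is parallel to deck y; raising carries the grip up and away from the robot.
- tray: shallow black returns tray, fixed on the table, 240 (x) x 110 (y) mm outside, walls 4 mm thick and 16 mm high, floor about 4 mm thick. Origin under its centre, on the table, z up.
- tin0: square yellow tin with a blue lid, 50 x 50 x 46 mm tall, about 0.16 kg; at the start left standing in a lane of the slope (two or three of the tins are present). Origin at the centre of its underside, z towards the lid, x and y square to its sides.
- tin0_mid (a point): centre of tin0, 23 mm above its underside.
- carton0: brown cardboard carton with a red and a white band, 110 (x) x 50 (y) x 50 (z) mm, about 0.2 kg, lying on the table at the start (two or three of the cartons are present). Origin at the centre of its underside, x along its length.
- carton0_mid (a point): centre of carton0, 25 mm above its underside.
- tin1: square yellow tin with a blue lid, 50 x 50 x 46 mm tall, about 0.16 kg; at the start left standing in a lane of the slope (two or three of the tins are present). Origin at the centre of its underside, z towards the lid, x and y square to its sides.
- tin1_mid (a point): centre of tin1, 23 mm above its underside.
- carton1: brown cardboard carton with a red and a white band, 110 (x) x 50 (y) x 50 (z) mm, about 0.2 kg, lying on the table at the start (two or three of the cartons are present). Origin at the centre of its underside, x along its length.
- carton1_mid (a point): centre of carton1, 25 mm above its underside.
- tin2: square yellow tin with a blue lid, 50 x 50 x 46 mm tall, about 0.16 kg; at the start left standing in a lane of the slope (two or three of the tins are present). Origin at the centre of its underside, z towards the lid, x and y square to its sides.
- tin2_mid (a point): centre of tin2, 23 mm above its underside.
- carton2: brown cardboard carton with a red and a white band, 110 (x) x 50 (y) x 50 (z) mm, about 0.2 kg, lying on the table at the start (two or three of the cartons are present). Origin at the centre of its underside, x along its length.
- carton2_mid (a point): centre of carton2, 25 mm above its underside.
- spice_jar: bystander, to be left alone: glass jar with a red cap, 60 mm across, 100 mm tall. Origin at the centre of its underside.
- mug: bystander, to be left alone: blue mug, 80 mm across, 90 mm tall. Origin at the centre of its underside.
- tape: bystander, to be left alone: orange roll of tape lying flat, 70 mm across, 30 mm high. Origin at the centre of its underside.
- oil: bystander, to be left alone: amber bottle with a white cap, 68 mm across, 190 mm tall. Origin at the centre of its underside.
- can: bystander, to be left alone: round can with a blue label, 74 mm across, 110 mm tall. Origin at the centre of its underside.
- blue_box: bystander, to be left alone: plain blue box, 160 x 90 x 70 mm. Origin at the centre of its underside.

How it is judged (in metres and radians):
On the way, in this order (a step that is already met when the one before it is completed fails the run):
1. the hold-down bar is swung up (lever beyond 1.3 rad) (value of joint bar above 1.3 rad), for 0.2 s.
2. every tin present lies or stands on the floor of the tray (x of tin0_mid in the frame of tray between -0.105 and 0.105 m and y of tin0_mid in the frame of tray between -0.042 and 0.042 m and z of each of tin0_mid, tin1_mid, tin2_mid in the frame of tray below 0.042 m and linear speed of each of tin0, tin1, tin2 below 0.03 m/s and x of tin1_mid in the frame of tray between -0.105 and 0.105 m and y of tin1_mid in the frame of tray between -0.042 and 0.042 m and x of tin2_mid in the frame of tray between -0.105 and 0.105 m and y of tin2_mid in the frame of tray between -0.042 and 0.042 m), for 0.2 s.
3. with the bar still up, every carton present lies in a lane with its lower end at the lip (value of joint bar above 0.9 rad and x of carton0_mid in the frame of deck between -0.024 and 0.004 m and z of carton0_mid in the frame of deck between 0.018 and 0.031 m and angle between the x axis of each of carton0, carton1, carton2 and the x axis of deck, either way round below 0.2 rad and linear speed of each of carton0, carton1, carton2 below 0.03 m/s and (y of carton0_mid in the frame of deck between -0.109 and -0.065 m or y of carton0_mid in the frame of deck between -0.022 and 0.022 m or y of carton0_mid in the frame of deck between 0.065 and 0.109 m) and x of carton1_mid in the frame of deck between -0.024 and 0.004 m and z of carton1_mid in the frame of deck between 0.018 and 0.031 m and (y of carton1_mid in the frame of deck between -0.109 and -0.065 m or y of carton1_mid in the frame of deck between -0.022 and 0.022 m or y of carton1_mid in the frame of deck between 0.065 and 0.109 m) and x of carton2_mid in the frame of deck between -0.024 and 0.004 m and z of carton2_mid in the frame of deck between 0.018 and 0.031 m and (y of carton2_mid in the frame of deck between -0.109 and -0.065 m or y of carton2_mid in the frame of deck between -0.022 and 0.022 m or y of carton2_mid in the frame of deck between 0.065 and 0.109 m)), for 0.2 s.
At the end, for the whole second after the job is handed in: Lever fully down (below 0.08 rad); every tin on the tray's floor, none stacked; every carton at rest, flat on the slope on any long face, one to a lane (22 mm of its middle, 0.2 rad), lower end within 18 mm of the lip; all released (all of step 2 and value of joint bar below 0.08 rad and x of carton0_mid in the frame of deck between -0.024 and 0.004 m and z of carton0_mid in the frame of deck between 0.018 and 0.031 m and angle between the x axis of each of carton0, carton1, carton2 and the x axis of deck, either way round below 0.2 rad and linear speed of each of carton0, carton1, carton2 below 0.03 m/s and (y of carton0_mid in the frame of deck between -0.109 and -0.065 m or y of carton0_mid in the frame of deck between -0.022 and 0.022 m or y of carton0_mid in the frame of deck between 0.065 and 0.109 m) and x of carton1_mid in the frame of deck between -0.024 and 0.004 m and z of carton1_mid in the frame of deck between 0.018 and 0.031 m and (y of carton1_mid in the frame of deck between -0.109 and -0.065 m or y of carton1_mid in the frame of deck between -0.022 and 0.022 m or y of carton1_mid in the frame of deck between 0.065 and 0.109 m) and x of carton2_mid in the frame of deck between -0.024 and 0.004 m and z of carton2_mid in the frame of deck between 0.018 and 0.031 m and (y of carton2_mid in the frame of deck between -0.109 and -0.065 m or y of carton2_mid in the frame of deck between -0.022 and 0.022 m or y of carton2_mid in the frame of deck between 0.065 and 0.109 m)); the robot touches nothing.
It fails at once if a bystander (jar, mug, tape, bottle, can or blue box) is moved more than 30 mm (distance of any of spice_jar, mug, tape, oil, can, blue_box from where it was at the start of the episode above 0.03 m).
Of tin0, tin1, tin2 only 2 to 3 are there at a start; the rules pass over those that are not, and their reading is None.
Of carton0, carton1, carton2 only 2 to 3 are there at a start; the rules pass over those that are not, and their reading is None.
At some moment in a run one of tin0, tin1, tin2, carton0, carton1, carton2 may be knocked a few centimetres aside while the robot is not near it.
It also fails if it takes over 210 s, if anything falls off the work surface, if the arm or the gripper's body presses on something with over 40 N, if the wrist force passes 120 N, or if a joint passes its speed limit or range.

### The arm

A 6-joint arm with a two-finger parallel gripper is mounted at the origin on the work surface. World frame = base frame: x ahead of the robot, y to its left, z up, the work surface at z = 0. Lengths are in mm, angles in rad, forces in N, time in s.
With the tool pointing down it reaches from about 350 to 725 mm from the base axis. Payload 4.3 kg.
Tool frame: the origin (TCP) lies at the very end of the fingers, on their centre line; the grasp point (between the pads) lies behind it (env.pinch_z is the z of the grasp point in the tool frame, in mm); z points along the fingers, y is the line along which they close (so a half turn about z gives the same grasp; the last joint's range is limited). The gripper opens to 85 mm and grips with 20 to 120 N. Pads are 22 mm wide; open, the fingers measure 114 mm over their backs; the gripper's body (76 mm by 85 mm) begins 54 mm behind the grasp point. The pads swing forward as they close: fully open they stand 13 mm farther back than shut.
Start: joints at [1.085, 0.377, 0.081, 1.274, 0, 1.46], TCP at [211.044, 534.909, 231.329] pointing down, gripper open.
Joint ranges: [-2.72, 2.72], [-0.84, 1.66], [-1.02, 1.22], [-1.77, 2.12], [-1.37, 1.28], [-3.14, 3.14]. Speed limits (rad/s): [2.57, 2.57, 3.14, 3.14, 3.14, 3.14].

### API

Orientations are given as a unit quaternion [w, x, y, z].
In Python, from workcell import env gives the robot as it stands.
- The arm moves only by the tool send_rows, never from a script. Its argument "rows" is a list that holds one entry, the list of rows, each a list of 5 numbers: the shift along the tool's x, y, z in mm, then the turn about the tool's z in degrees, then the finger opening in mm, from 0 to 85.4. A call has 1 to 8 rows; each row shifts and turns the commanded pose from where the row before left it, along the tool's axes as they then stand; what a row does not reach is not made up. A row lasts 1/10 s, in which the tool goes at most 50 mm and 8.59 degrees, less where a joint would pass 70% of its speed; a pose out of reach is approached as far as the arm can. A call is refused whole if a number of a shift passes 50 or a number of a turn 8.59, either way. A call with a gripper value outside its range is refused whole. The fingers move at their own pace and stop on an object; "squeeze" is the grip in N (left out, the last holds). Time passes only in rows, so rows that do not move let the fingers close. It gives the time, the measured TCP pose, the force, the opening and the grip force at its end, in the units of the state.
- env.state(): the state, without advancing time (a new reading comes with each control period).
- env.read_camera(name): name is "side" or "top"; returns the picture (420x560x3 uint8, blue, green, red); there is no depth.
- env.camera_params(name): a dict with "K" (3x3 intrinsics, pixels), "k1" (the pictures are not rectified: a ray, as slopes to the right and down, at radius r is drawn at 1 + k1 r^2 times it, then the intrinsics apply), "R" (3x3) and "t" (3): a world point X has camera coordinates R X + t. Camera axes: x right, y down, z forward; pixel columns grow to the right and rows downward; lengths in mm; the calibration is good to about 2 mm. A picture is of the moment at which its call begins. camera_params takes no time and is no camera call.
- env.close_job(): hands the job in; it is judged then, once.
The state is a dict: "time": time; "q": joint angles; "qvel": joint speeds; "joint_efforts": joint torques, N m; "position": TCP position; "tcp_rot": TCP orientation; "ft_force": force on the tool from outside, world axes, zero at the start; "ft_torque": the same for the moment, N m; "grip_width": finger opening in mm; "grasp_force": force on a finger pad.
Only numpy, scipy, OpenCV 4.12 (cv2) and the standard library are available. Lean on these libraries where they do the work, as an engineer would, in place of code of your own. Each camera call takes 0.05 s, during which the arm holds its last target. There are 200 camera calls.

## Working session

There is one attempt and no reset: what is moved stays moved. The work goes in short steps, Python scripts to look and compute and a tool call to move; the robot and the scene stay as the last step left them, time stands still between calls to the robot, and variables do not carry over. Pictures are saved under pics/ and viewed, at most 14 in all, crops included, and the job is handed in when it is done.

Besides the shell and the picture viewer there is one more tool, called after "Request:" as a command line: name --argument value ..., lists and objects as JSON in quotes. send_rows: Moves the arm, as the interface text tells. Its arguments: {"type":"object","properties":{"rows":{"type":"array","items":{"type":"array","items":{"type":"array","items":{"type":"number"}}}},"squeeze":{"type":"number"}},"required":["rows"]}

```bash
mkdir -p pics
cat > h.py <<'E'
import numpy as np, cv2
from workcell import env
def ray(cam,u,v):
    p=env.camera_params(cam);K=np.array(p["K"]);R=np.array(p["R"]);t=np.array(p["t"])
    dist=np.array([p["k1"],0,0,0,0.])
    x=cv2.undistortPoints(np.array([[[u,v]]],float),K,dist)[0,0]
    d=R.T@np.array([x[0],x[1],1]);return -R.T@t,d/np.linalg.norm(d)
def on_z(cam,u,v,z):
    c,d=ray(cam,u,v);return c+d*(z-c[2])/d[2]
def proj(cam,X):
    p=env.camera_params(cam);R=np.array(p["R"]);
    return cv2.projectPoints(np.array(X,float).reshape(-1,1,3),cv2.Rodrigues(R)[0],np.array(p["t"],float),np.array(p["K"]),np.array([p["k1"],0,0,0,0.]))[0].reshape(-1,2)
E
python3 - <<'E'
from h import *
for c in("top","side"):
    cv2.imwrite(f"pics/{c}0.png",env.read_camera(c)); p=env.camera_params(c);print(c,p,"pos",-np.array(p["R"]).T@np.array(p["t"]))
print(env.state(),env.pinch_z)
E
```

```text
top {'K': array([[479.76461716,   0.        , 280.20973062],
       [  0.        , 479.76461716, 212.94412618],
       [  0.        ,   0.        ,   1.        ]]), 'k1': -0.052496817127795116, 'R': array([[ 0.01799161, -0.99977633, -0.0111174 ],
       [-0.99014983, -0.01627201, -0.13906306],
       [ 0.13885106,  0.01350986, -0.99022112]]), 't': array([  55.70793592,  652.53341636, 1578.40886785])} pos [ 425.93983925   44.98941923 1654.3364208 ]
side {'K': array([[511.63169299,   0.        , 278.71435841],
       [  0.        , 511.63169299, 210.04760746],
       [  0.        ,   0.        ,   1.        ]]), 'k1': 0.04841320538249207, 'R': array([[-0.98630078, -0.16472427, -0.00875659],
       [-0.11256059,  0.71087224, -0.69425555],
       [ 0.12058556, -0.68375915, -0.71967531]]), 't': array([ 640.68739875,  120.44819515, 1280.78780965])} pos [ 491.0236901   895.66386925 1010.98342869]
{'time': 0.1, 'q': array([ 1.08468166e+00,  3.78003178e-01,  7.97610299e-02,  1.27444009e+00,
       -1.82722305e-05,  1.46047702e+00]), 'qvel': array([-1.43867452e-03, -1.92831900e-03,  3.35467468e-03,  2.65907831e-03,
       -6.84663721e-05, -9.56570686e-05]), 'joint_efforts': array([ 1.78829836e-03, -4.64692354e+01,  2.70583034e+01,  1.19383639e-02,
       -1.72028194e-05,  1.41002167e-05]), 'position': array([210.75670719, 534.32998922, 230.44741442]), 'tcp_rot': array([-2.68322325e-04,  1.86793898e-01,  9.82398672e-01, -9.04017718e-04]), 'ft_force': array([0.14849141, 0.20075371, 0.01652171]), 'ft_torque': array([ 0.02245187, -0.00034388,  0.00733698]), 'grasp_force': 0.0, 'grip_width': 85.73430747045455} -18.700000000000003
```

View pics/top0.png

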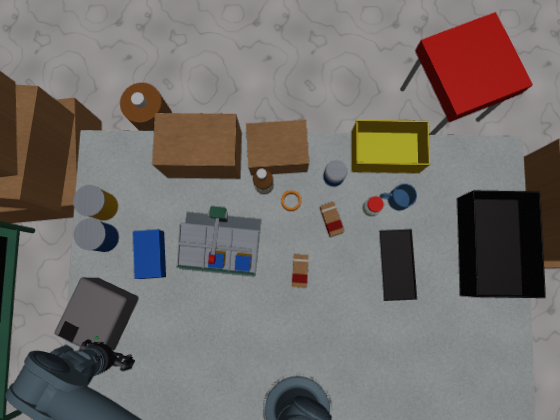

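View pics/side0.png

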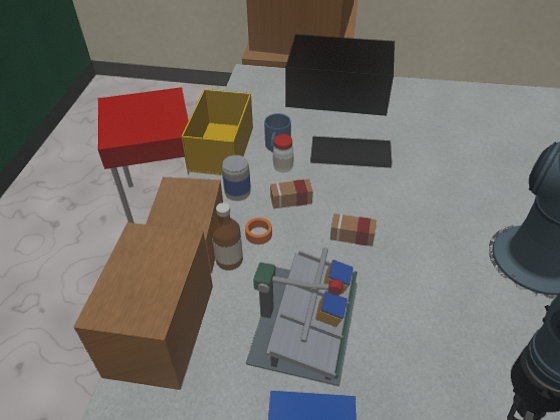

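The top view shows the rack near (219,245), tins at (217,260) and (243,262), and cartons at (300,271) and (332,219). The tray is at (398,265) and the bar grip at (212,259). Next I'll zoom in and measure.

Run:
```python
from h import *
T=cv2.imread("pics/top0.png");S=cv2.imread("pics/side0.png")
a=cv2.resize(T[200:285,170:270],None,fx=6,fy=6,interpolation=cv2.INTER_CUBIC)
cv2.imwrite("pics/tz.png",a)
b=cv2.resize(S[235:385,240:370],None,fx=4,fy=4,interpolation=cv2.INTER_CUBIC)
cv2.imwrite("pics/sz.png",b)
def blobs(cam,I,lo,hi,box,zs,name,amin=8):
    h=cv2.cvtColor(I,cv2.COLOR_BGR2HSV);m=cv2.inRange(h,np.array(lo),np.array(hi))
    k=np.zeros_like(m);x0,y0,x1,y1=box;k[y0:y1,x0:x1]=255;m&=k
    cs,_=cv2.findContours(m,cv2.RETR_EXTERNAL,cv2.CHAIN_APPROX_NONE)
    for c in cs:
        if cv2.contourArea(c)<amin: continue
        M=cv2.moments(c);u,v=M['m10']/M['m00'],M['m01']/M['m00']
        r=cv2.minAreaRect(c)
        box4=np.array([on_z(cam,*p,zs)[:2] for p in cv2.boxPoints(r)])
        print(cam,name,"px",np.round([u,v],1),"A",M['m00'],"ctr",on_z(cam,u,v,zs)[:2].round(),"corners",box4.round().tolist())
blobs("top",T,[100,120,60],[130,255,255],(180,200,265,285),90,"lid")
blobs("side",S,[100,120,60],[130,255,255],(300,250,370,330),90,"lid")
blobs("top",T,[5,60,60],[20,255,255],(285,195,350,295),50,"carton")
blobs("side",S,[0,60,60],[20,255,255],(262,170,385,250),50,"carton")
blobs("top",T,[0,0,0],[180,255,75],(370,220,430,310),16,"tray",100)
for cam,I,bx in (("top",T,(180,200,265,285)),("side",S,(240,240,370,390))):
    blobs(cam,I,[0,150,90],[6,255,255],bx,145,"grip",4)
    blobs(cam,I,[50,60,20],[90,255,255],bx,158,"green",4)
```

```text
top lid px [242.3 263.1] A 200.0 ctr [479. 187.] corners [[456.0, 213.0], [505.0, 209.0], [501.0, 161.0], [452.0, 165.0]]
top lid px [217.5 261.4] A 130.0 ctr [483. 268.] corners [[464.0, 300.0], [514.0, 293.0], [507.0, 247.0], [457.0, 253.0]]
side lid px [334.  304.5] A 395.5 ctr [484. 276.] corners [[514.0, 293.0], [505.0, 245.0], [454.0, 258.0], [464.0, 305.0]]
side lid px [340.6 271.7] A 337.0 ctr [477. 188.] corners [[506.0, 205.0], [497.0, 156.0], [447.0, 171.0], [457.0, 219.0]]
top carton px [298.9 284.4] A 52.5 ctr [413.   1.] corners [[408.0, 25.0], [423.0, 23.0], [419.0, -24.0], [404.0, -22.0]]
top carton px [300.  267.6] A 167.5 ctr [469.  -2.] corners [[490.0, 21.0], [491.0, -25.0], [448.0, -26.0], [447.0, 21.0]]
top carton px [300.8 256.4] A 49.0 ctr [506.  -4.] corners [[500.0, 19.0], [515.0, 18.0], [511.0, -29.0], [497.0, -28.0]]
top carton px [336.  231.6] A 63.5 ctr [ 591. -122.] corners [[590.0, -93.0], [607.0, -144.0], [591.0, -149.0], [574.0, -99.0]]
top carton px [330.6 215.7] A 168.5 ctr [ 644. -103.] corners [[655.0, -71.0], [673.0, -121.0], [633.0, -134.0], [6
[... 1057 characters left out ...]
9. 280.] corners [[500.0, 287.0], [500.0, 275.0], [478.0, 274.0], [478.0, 287.0]]
top green px [217.2 270.1] A 109.5 ctr [453. 258.] corners [[459.0, 375.0], [467.0, 375.0], [448.0, 143.0], [440.0, 143.0]]
top green px [217.4 212.4] A 148.5 ctr [634. 264.] corners [[651.0, 288.0], [652.0, 240.0], [614.0, 239.0], [613.0, 286.0]]
side grip px [335.  283.2] A 46.5 ctr [487. 261.] corners [[498.0, 255.0], [475.0, 251.0], [474.0, 266.0], [496.0, 270.0]]
side green px [345.3 327.1] A 183.5 ctr [459. 369.] corners [[470.0, 468.0], [452.0, 235.0], [446.0, 236.0], [465.0, 468.0]]
side green px [264. 273.] A 271.0 ctr [634. 269.] corners [[652.0, 289.0], [649.0, 238.0], [615.0, 246.0], [620.0, 296.0]]
```

View pics/tz.png

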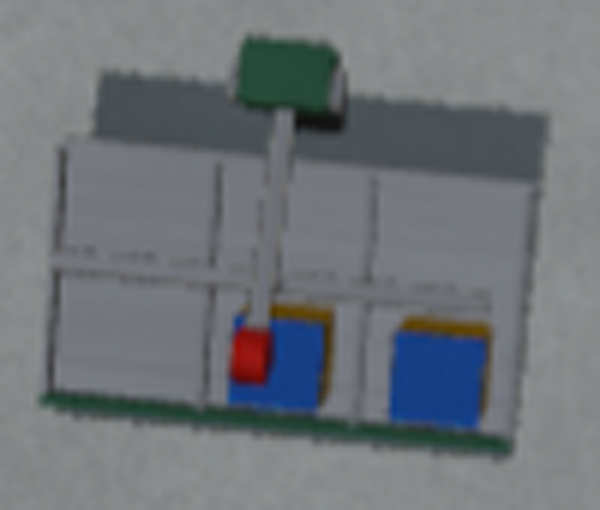

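View pics/sz.png

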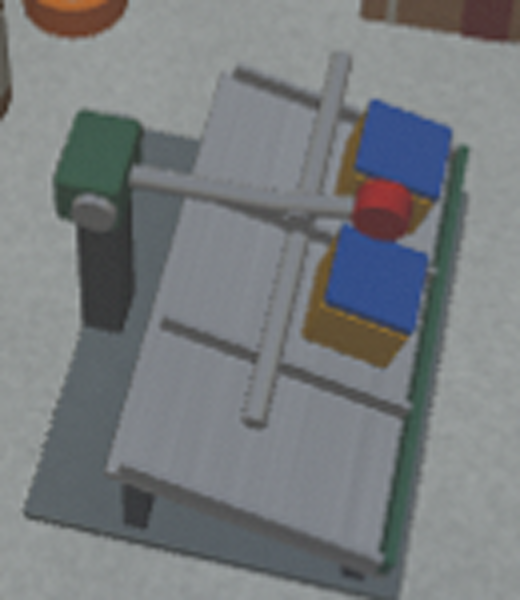

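The zooms show tins in the middle and right (deck −y) lanes, with the left lane empty. In the top crop the lip ends are at (42,400) and (512,450), and the upper deck corners are at (62,140) and (540,180).

```bash
cat >> h.py <<'E'
def tri(a,b):
    c1,d1=ray("top",*a);c2,d2=ray("side",*b)
    s=np.linalg.lstsq(np.c_[d1,-d2],c2-c1,rcond=None)[0]
    p,q=c1+d1*s[0],c2+d2*s[1];return (p+q)/2,np.linalg.norm(p-q)
E
python3 - <<'E'
from h import *
t=lambda x,y:(170+x/6-.4,200+y/6-.4); s=lambda x,y:(240+x/4-.4,235+y/4-.4)
A=on_z("top",*t(42,400),47);B=on_z("top",*t(512,450),47);C=on_z("top",*t(62,140),76);D=on_z("top",*t(540,180),76)
print("lip",A,B,"up",C,D, "widths",np.linalg.norm(A-B),np.linalg.norm(C-D))
print("yaw",np.degrees(np.arctan2(-(A-B)[0],(A-B)[1])),np.degrees(np.arctan2(-(C-D)[0],(C-D)[1])))
print("lip side",on_z("side",*s(462,150),47),on_z("side",*s(388,565),47),"up side",on_z("side",*s(110,470),76),on_z("side",*s(225,78),76))
print("grip",tri((211.1,258.7),(335,283.2)))
print("lids",tri((242.3,263.1),(340.6,271.7)),)
print("tip of bar",tri(t(55,262),s(255,420)),tri(t(490,302),s(340,57)))
print("headtop top",on_z("top",*t(290,72),158))
E
```

```text
lip [465.28726281 410.70207005  47.        ] [442.73240603 147.31930937  47.        ] up [608.20749869 399.62743118  76.        ] [590.50300597 133.70015786  76.        ] widths 264.3467423399295 266.51597280567114
yaw -4.894598812918492 -3.808928406819784
lip side [443.08709565 150.55815265  47.        ] [463.82016063 412.62853911  47.        ] up side [605.6567744  399.82353623  76.        ] [584.40950345 142.50240736  76.        ]
grip (array([487.46238903, 276.99657297, 166.29727206]), np.float64(0.7467564114345742))
lids (array([477.92209941, 186.76491352,  88.66186894]), np.float64(1.5337568960416537))
tip of bar (array([536.08227714, 389.178986  , 125.78914289]), np.float64(1.4628525937085155)) (array([519.0051394 , 156.07529061, 124.13117101]), np.float64(1.685900775692723))
headtop top [636.81355624 262.15754548 158.        ]
```

Two tins and two cartons are present. Estimated rack origin is (526, 274.5) with a yaw of −4.6°, which puts the pivot at (630.7, 266). That agrees with the measured head. I'll move above the grip.

Request:
send_rows --rows '[[[0,0,0,-8.45,85],[0,0,0,-8.45,85],[-30,-23.5,0,0,85],[-30,-23.5,0,0,85],[-30,-23.5,0,0,85],[-30,-23.5,0,0,85],[-30,-23.5,0,0,85],[-30,-23.5,0,0,85]]]' --squeeze 30

```text
time: 0.9
position: [379.7, 378.5, 230.9]
tcp_rot: [-0.0, 0.04, 0.999, -0.0]
ft_force: [1.2, 0.7, 0.1]
grip_width: 85.1
grasp_force: 0.0
```

Request:
send_rows --rows '[[[-30,-23.5,0,0,85],[-30,-23.5,0,0,85],[-30,-23.5,0,0,85],[-26,-22.5,0,0,85],[0,0,0,0,85],[0,0,0,0,85]]]'

```text
time: 1.5
position: [487.1, 277.2, 230.7]
tcp_rot: [-0.001, 0.041, 0.999, -0.0]
ft_force: [-1.0, -0.2, -0.4]
grip_width: 84.9
grasp_force: 0.0
```

```bash
cat >> h.py <<'E'
def rel(x,y,z,head=None):
    """tool-frame shift to world TCP target, after turning tool y to heading (deg)"""
    s=env.state();w,a,b,c=s["tcp_rot"]
    from scipy.spatial.transform import Rotation as Ro
    R=Ro.from_quat([a,b,c,w]).as_matrix();h=np.degrees(np.arctan2(R[1,1],R[0,1]));T=0
    if head is not None:
        d=(head-h+90)%180-90;T=-d;R=R@Ro.from_euler('z',T,degrees=True).as_matrix()
    print("pos",s["position"].round(1),"head",round(h,1),"turn",round(T,1),"shift",(R.T@(np.array([x,y,z])-s["position"])).round(1),"grip",round(s["grip_width"],1),round(s["grasp_force"],1),"F",s["ft_force"].round(1),"t",round(s["time"],1),"q",s["q"].round(2))
E
python3 - <<'E'
from h import *
rel(487,277.5,137,85.4)
I=env.read_camera("side")[200:350,260:400];cv2.imwrite("pics/a.png",cv2.resize(I,None,fx=4,fy=4))
E
```

```text
pos [487.1 277.2 230.7] head 85.3 turn -0.1 shift [ 0.   0.3 93.7] grip 84.9 0.0 F [-1.  -0.2 -0.4] t 1.5 q [0.4  0.35 0.04 1.26 0.   0.49]
```

View pics/a.png

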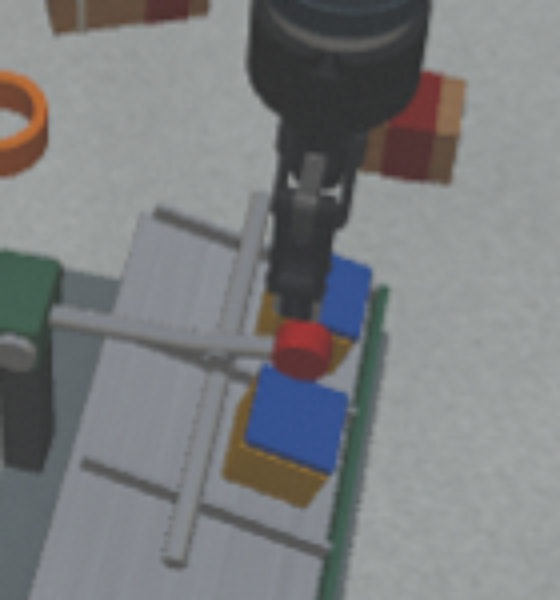

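The gripper is straight above the red disc, at crop (302,350) or pixel (335.5,287.5). I'll descend and close.

Request:
send_rows --rows '[[[0,0,25,0,85],[0,0,25,0,85],[0,0,25,0,85],[0,0,19,0,85],[0,0,0,0,85],[0,0,0,0,0],[0,0,0,0,0],[0,0,0,0,0]]]'

```text
time: 2.35
position: [488.0, 278.5, 138.8]
tcp_rot: [0.001, 0.04, 0.999, 0.001]
ft_force: [-0.2, 0.1, -0.0]
grip_width: 43.0
grasp_force: 0.0
```

Request:
send_rows --rows '[[[0,0,0,0,0],[0,0,0,0,0],[0,0,0,0,0],[0,0,0,0,0]]]'

```text
time: 2.75
position: [487.6, 277.2, 137.7]
tcp_rot: [0.0, 0.041, 0.999, -0.0]
ft_force: [-0.3, -4.3, 2.4]
grip_width: 17.6
grasp_force: 35.7
```

Run:
```python
from h import *
rel(487,277.5,137,85.4)
a=np.linspace(.09,1.58,15);x=145*(1-np.cos(a));z=145*np.sin(a)
print(np.c_[-np.diff(x),-np.diff(z)].round(1).tolist())
```

```text
pos [487.6 277.2 137.7] head 85.3 turn -0.1 shift [0.6 0.3 0.7] grip 17.6 35.7 F [-0.3 -4.3  2.4] t 2.8 q [ 0.4   0.39 -0.14  1.03 -0.    0.49]
[[-2.2, -15.3], [-3.8, -14.9], [-5.4, -14.5], [-6.9, -13.8], [-8.3, -13.0], [-9.6, -12.0], [-10.9, -10.9], [-12.0, -9.7], [-12.9, -8.4], [-13.8, -7.0], [-14.4, -5.5], [-14.9, -3.9], [-15.3, -2.3], [-15.4, -0.7]]
```

Gripped at 17.6 mm. I'll swing along the arc.

Request:
send_rows --rows '[[[-2,0,-15,0,0],[-4,0,-15,0,0],[-5.5,0,-14.5,0,0],[-7,0,-14,0,0],[-8.5,0,-13,0,0],[-9.5,0,-12,0,0],[-11,0,-11,0,0],[-12,0,-10,0,0]]]'

```text
time: 3.55
position: [544.7, 272.4, 239.9]
tcp_rot: [-0.003, 0.04, 0.999, -0.001]
ft_force: [-0.2, -1.5, -8.0]
grip_width: 17.3
grasp_force: 31.6
```

Run:
```python
from h import *
rel(630.7,266,266,85.4)
```

```text
pos [544.7 272.4 239.9] head 85.4 turn -0.0 shift [-86.1   0.5 -26.6] grip 17.3 31.6 F [-0.2 -1.5 -8. ] t 3.5 q [0.36 0.45 0.22 1.34 0.   0.44]
```

Request:
send_rows --rows '[[[-13,0,-8,0,0],[-14,0,-7,0,0],[-14.5,0,-5.5,0,0],[-15,0,-4,0,0],[-15,0,-2,0,0],[-15,0,0,0,0],[0,0,0,0,0],[0,0,0,0,0]]]'

```text
time: 4.35
position: [632.9, 265.2, 267.7]
tcp_rot: [-0.0, 0.041, 0.999, -0.001]
ft_force: [0.9, -3.5, -1.0]
grip_width: 17.7
grasp_force: 32.7
```

Run:
```python
from h import *
rel(630.7,266,266,85.4)
```

```text
pos [632.9 265.2 267.7] head 85.3 turn -0.1 shift [2.3 0.6 1.7] grip 17.7 32.7 F [ 0.9 -3.5 -1. ] t 4.3 q [ 0.3   0.64  0.6   1.53 -0.    0.39]
```

The lever is fully up. I'll release, go up and back, then re-measure the tins without the bar in the way.

Request:
send_rows --rows '[[[0,0,0,0,85],[0,0,0,0,85],[0,0,0,0,85],[0,0,0,0,85],[0,0,-20,0,85],[0,0,-20,0,85],[30,0,0,0,85],[45,0,0,0,85]]]'

```text
time: 5.15
position: [560.2, 272.4, 307.9]
tcp_rot: [0.001, 0.041, 0.999, 0.001]
ft_force: [-0.2, 0.8, 0.7]
grip_width: 85.2
grasp_force: 0.0
```

Request:
send_rows --rows '[[[45,0,0,0,85],[40,-22,0,0,85],[0,-22,30,0,85],[0,-22,30,0,85],[0,-22,30,0,85],[0,0,20,0,85],[0,0,0,0,85],[0,0,0,0,85]]]'

```text
time: 5.95
position: [466.1, 191.4, 198.9]
tcp_rot: [0.0, 0.04, 0.999, 0.0]
ft_force: [0.3, -0.2, 0.1]
grip_width: 85.0
grasp_force: 0.0
```

Run:
```python
from h import *
S=env.read_camera("side");T=env.read_camera("top")
for cam,I,bx in(("side",S,(300,240,370,330)),("top",T,(180,240,265,285))):
    m=cv2.inRange(cv2.cvtColor(I,cv2.COLOR_BGR2HSV),(100,120,60),(130,255,255))
    for c in cv2.findContours(m,cv2.RETR_EXTERNAL,cv2.CHAIN_APPROX_NONE)[0]:
        M=cv2.moments(c)
        if M['m00']>60:
            u,v=M['m10']/M['m00'],M['m01']/M['m00']
            if bx[0]<u<bx[2] and bx[1]<v<bx[3]: print(cam,round(u),round(v),M['m00'],on_z(cam,u,v,90).round(),np.round([on_z(cam,*p,90)[:2] for p in cv2.boxPoints(cv2.minAreaRect(c))]).tolist())
rel(484,187,60,85.4)
cv2.imwrite("pics/b.png",S)
```

```text
side 334 304 408.5 [484. 276.  90.] [[515.0, 292.0], [505.0, 244.0], [453.0, 259.0], [464.0, 306.0]]
side 341 272 344.0 [477. 188.  90.] [[507.0, 205.0], [497.0, 156.0], [447.0, 172.0], [457.0, 219.0]]
pos [467.2 191.9 199.9] head 85.4 turn 0.0 shift [-16.7  -3.7 139.9] grip 85.0 0.0 F [ 0.2 -0.5  1. ] t 6.0 q [ 0.26  0.25 -0.19  1.14  0.    0.34]
```

View pics/b.png

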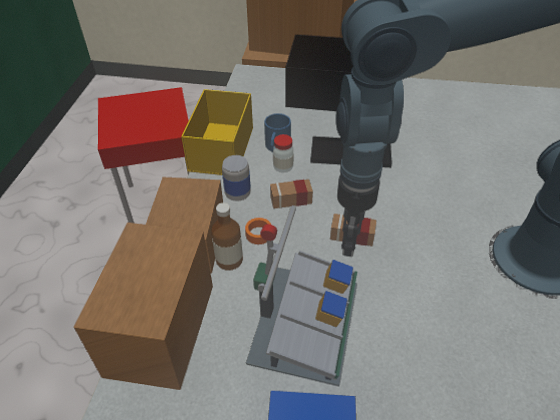

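The bar stands upright and both tins are unmoved. I'll grasp the right-lane tin.

Request:
send_rows --rows '[[[-16.5,-4,20,0,72],[0,0,30,0,72],[0,0,30,0,72],[0,0,30,0,72],[0,0,30,0,72],[0,0,0,0,72],[0,0,0,0,72],[0,0,0,0,30]]]' --squeeze 40

```text
time: 6.85
position: [484.3, 186.6, 60.6]
tcp_rot: [0.002, 0.04, 0.999, 0.001]
ft_force: [0.2, 0.3, -0.4]
grip_width: 59.2
grasp_force: 0.0
```

Request:
send_rows --rows '[[[0,0,0,0,30],[0,0,0,0,30],[0,0,0,0,30],[0,0,0,0,30],[0,0,0,0,30]]]'

```text
time: 7.35
position: [484.4, 186.5, 60.7]
tcp_rot: [0.002, 0.04, 0.999, 0.001]
ft_force: [-0.7, 0.3, 6.1]
grip_width: 49.4
grasp_force: 42.3
```

Run:
```python
from h import *
rel(539,-331.5,170,93.6)
```

```text
pos [484.4 186.5  60.7] head 85.4 turn -8.2 shift [ -22.5 -520.3 -109.7] grip 49.4 42.3 F [-0.7  0.3  6.1] t 7.3 q [ 0.25  0.38 -0.38  0.8   0.    0.33]
```

Request:
send_rows --rows '[[[0,0,-20,0,30],[0,0,-30,0,30],[0,0,-30,0,30],[0,0,-30,0,30],[0,0,0,-8.2,30],[-1.5,-35,0,0,30],[-1.5,-35,0,0,30],[-1.5,-35,0,0,30]]]'

```text
time: 8.15
position: [493.6, 80.5, 169.3]
tcp_rot: [0.001, -0.032, 0.999, 0.0]
ft_force: [0.4, -1.2, -1.7]
grip_width: 49.5
grasp_force: 42.3
```

Request:
send_rows --rows '[[[-1.5,-35,0,0,30],[-1.5,-35,0,0,30],[-1.5,-35,0,0,30],[-1.5,-35,0,0,30],[-1.5,-35,0,0,30],[-1.5,-35,0,0,30],[-1.5,-35,0,0,30],[-1.5,-35,0,0,30]]]'

```text
time: 8.95
position: [522.8, -198.9, 169.2]
tcp_rot: [0.001, -0.031, 1.0, -0.0]
ft_force: [0.9, -0.3, -1.8]
grip_width: 49.8
grasp_force: 42.3
```

Request:
send_rows --rows '[[[-1.5,-35,0,0,30],[-1.5,-35,0,0,30],[-1.5,-35,0,0,30],[-1.5,-30,0,0,30],[0,0,0,0,30],[0,0,0,0,30]]]'

```text
time: 9.55
position: [537.0, -332.2, 168.6]
tcp_rot: [0.0, -0.031, 1.0, 0.0]
ft_force: [0.4, 0.2, -1.1]
grip_width: 49.7
grasp_force: 42.3
```

Run:
```python
from h import *
rel(539,-331.5,31,93.6)
```

```text
pos [ 537.  -332.2  168.6] head 93.5 turn -0.1 shift [ -2.    0.5 137.6] grip 49.7 42.3 F [ 0.4  0.2 -1.1] t 9.6 q [-0.65  0.51  0.13  1.19  0.   -0.72]
```

Request:
send_rows --rows '[[[-2,0,30,0,30],[0,0,30,0,30],[0,0,30,0,30],[0,0,25,0,30],[0,0,12,0,30],[0,0,8,0,30],[0,0,0,0,30],[0,0,0,0,66]]]'

```text
time: 10.35
position: [540.1, -332.0, 34.8]
tcp_rot: [0.001, -0.031, 1.0, -0.001]
ft_force: [0.4, -0.3, 0.1]
grip_width: 62.4
grasp_force: 0.0
```

Request:
send_rows --rows '[[[0,0,0,0,66],[0,0,0,0,66],[0,0,0,0,66],[0,0,0,0,66],[0,0,-25,0,66],[0,0,-35,0,72],[0,0,-35,0,72],[0,0,-35,0,72]]]'

```text
time: 11.15
position: [538.8, -331.4, 164.6]
tcp_rot: [-0.0, -0.031, 1.0, 0.0]
ft_force: [0.5, -0.9, 0.6]
grip_width: 72.4
grasp_force: 0.0
```

Run:
```python
from h import *
rel(490,275,160,85.4)
I=env.read_camera("side")[110:330,260:410];cv2.imwrite("pics/c.png",cv2.resize(I,None,fx=2.5,fy=2.5))
```

```text
pos [ 538.8 -331.4  164.6] head 93.6 turn 8.2 shift [ 97.3 600.6   4.8] grip 72.4 0.0 F [ 0.5 -0.9  0.6] t 11.2 q [-0.65  0.52  0.13  1.18  0.   -0.71]
```

View pics/c.png

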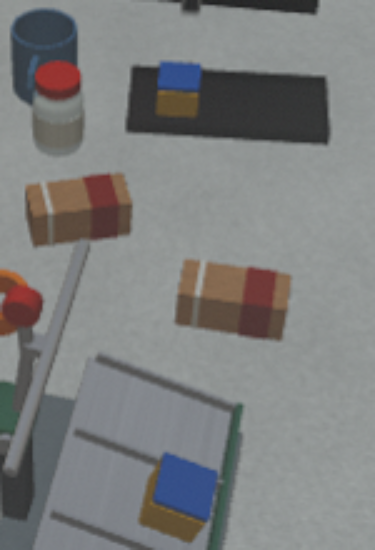

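The first tin is standing in the tray, at crop (179,90). Now the middle tin.

Request:
send_rows --rows '[[[0,0,0,8.2,72],[5.7,35.3,0,0,72],[5.7,35.3,0,0,72],[5.7,35.3,0,0,72],[5.7,35.3,0,0,72],[5.7,35.3,0,0,72],[5.7,35.3,0,0,72],[5.7,35.3,0,0,72]]]'

```text
time: 12.0
position: [518.9, -80.7, 163.3]
tcp_rot: [0.0, 0.041, 0.999, 0.0]
ft_force: [0.4, 0.0, 0.2]
grip_width: 72.2
grasp_force: 0.0
```

Request:
send_rows --rows '[[[5.7,35.3,0,0,72],[5.7,35.3,0,0,72],[5.7,35.3,0,0,72],[5.7,35.3,0,0,72],[5.7,35.3,0,0,72],[5.7,35.3,0,0,72],[5.7,35.3,0,0,72],[5.7,35.3,0,0,72]]]'

```text
time: 12.8
position: [496.3, 204.5, 163.4]
tcp_rot: [0.0, 0.04, 0.999, 0.0]
ft_force: [-0.2, 0.3, -0.2]
grip_width: 71.5
grasp_force: 0.0
```

Request:
send_rows --rows '[[[5.7,35.3,0,0,72],[5.7,35.3,0,0,72],[0,0,0,0,72],[0,0,0,0,72]]]'

```text
time: 13.2
position: [490.7, 274.8, 163.1]
tcp_rot: [0.0, 0.04, 0.999, -0.0]
ft_force: [-0.6, -0.7, -0.7]
grip_width: 71.8
grasp_force: 0.0
```

Run:
```python
from h import *
rel(490,275,60,85.4)
I=env.read_camera("side")
m=cv2.inRange(cv2.cvtColor(I,cv2.COLOR_BGR2HSV),(100,120,60),(130,255,255))
for c in cv2.findContours(m,cv2.RETR_EXTERNAL,cv2.CHAIN_APPROX_NONE)[0]:
        M=cv2.moments(c)
        if 60<M['m00']<700: 
            u,v=M['m10']/M['m00'],M['m01']/M['m00'];print(u,v,M['m00'],on_z("side",u,v,90).round())
```

```text
pos [490.7 274.8 163.1] head 85.5 turn 0.1 shift [  0.7   0.2 103.1] grip 71.8 0.0 F [-0.6 -0.7 -0.7] t 13.2 q [ 0.4   0.38 -0.09  1.1  -0.    0.48]
334.6280193236715 305.77971014492755 345.0 [482. 279.  90.]
```

Request:
send_rows --rows '[[[0,0,30,0,72],[0,0,30,0,72],[0,0,30,0,72],[0,0,12,0,72],[0,0,0,0,72],[0,0,0,0,30],[0,0,0,0,30],[0,0,0,0,30]]]'

```text
time: 14.05
position: [492.5, 274.8, 63.2]
tcp_rot: [0.002, 0.041, 0.999, 0.001]
ft_force: [0.2, -0.5, 3.0]
grip_width: 49.5
grasp_force: 42.8
```

Request:
send_rows --rows '[[[0,0,0,0,30],[0,0,0,0,30],[0,0,0,0,30],[0,0,-20,0,30],[0,0,-30,0,30],[0,0,-30,0,30],[0,0,-30,0,30],[0,0,0,-8.2,30]]]'

```text
time: 14.85
position: [493.6, 275.7, 176.2]
tcp_rot: [0.004, -0.033, 0.999, 0.002]
ft_force: [1.4, -0.0, -2.0]
grip_width: 49.7
grasp_force: 42.4
```

Run:
```python
from h import *
rel(431,-338.5,170,93.6)
```

```text
pos [493.6 275.7 176.2] head 93.8 turn 0.2 shift [ 101.1 -609.1    3.6] grip 49.7 42.4 F [ 1.4 -0.  -2. ] t 14.8 q [ 0.4   0.37 -0.07  1.12  0.    0.33]
```

Request:
send_rows --rows '[[[6,-36,0,0,30],[6,-36,0,0,30],[6,-36,0,0,30],[6,-36,0,0,30],[6,-36,0,0,30],[6,-36,0,0,30],[6,-36,0,0,30],[6,-36,0,0,30]]]'

```text
time: 15.65
position: [460.5, -17.3, 171.5]
tcp_rot: [0.0, -0.031, 1.0, 0.0]
ft_force: [0.9, -0.7, -1.8]
grip_width: 49.4
grasp_force: 42.6
```

Request:
send_rows --rows '[[[6,-36,0,0,30],[6,-36,0,0,30],[6,-36,0,0,30],[6,-36,0,0,30],[6,-36,0,0,30],[6,-36,0,0,30],[6,-36,0,0,30],[6,-36,0,0,30]]]'

```text
time: 16.45
position: [430.6, -307.7, 171.3]
tcp_rot: [0.0, -0.031, 1.0, 0.0]
ft_force: [-0.0, 0.0, -2.0]
grip_width: 49.1
grasp_force: 42.6
```

Request:
send_rows --rows '[[[5,-33,0,0,30],[0,0,0,0,30],[0,0,0,0,30]]]'

```text
time: 16.75
position: [427.7, -339.9, 171.0]
tcp_rot: [-0.0, -0.03, 1.0, 0.001]
ft_force: [-0.3, 1.0, -2.6]
grip_width: 49.4
grasp_force: 42.9
```

Run:
```python
from h import *
rel(431,-338.5,34,93.6)
```

```text
pos [ 427.7 -339.9  171. ] head 93.5 turn -0.1 shift [ -3.4   1.1 137. ] grip 49.4 42.9 F [-0.3  1.  -2.6] t 16.8 q [-0.79  0.34 -0.13  1.1   0.   -0.85]
```

Request:
send_rows --rows '[[[-3,1,30,0,30],[0,0,30,0,30],[0,0,30,0,30],[0,0,25,0,30],[0,0,12,0,30],[0,0,9,0,30],[0,0,0,0,30],[0,0,0,0,66]]]'

```text
time: 17.55
position: [431.9, -339.1, 36.5]
tcp_rot: [0.001, -0.031, 1.0, -0.001]
ft_force: [0.7, -0.2, 0.4]
grip_width: 62.3
grasp_force: 0.0
```

Request:
send_rows --rows '[[[0,0,0,0,66],[0,0,0,0,66],[0,0,0,0,66],[0,0,0,0,66],[0,0,-25,0,66],[0,0,-35,0,72],[0,0,-35,0,85],[0,0,-35,0,85]]]'

```text
time: 18.35
position: [430.7, -338.4, 166.6]
tcp_rot: [-0.0, -0.031, 1.0, 0.0]
ft_force: [0.6, -0.5, -0.6]
grip_width: 84.7
grasp_force: 0.0
```

Run:
```python
from h import *
S=env.read_camera("side");T=env.read_camera("top")
cv2.imwrite("pics/d.png",np.vstack([cv2.resize(S[110:270,250:410],None,fx=1.8,fy=1.8),cv2.resize(T[190:310,280:440],None,fx=1.8,fy=1.8)]))
# cartons: union of brown/red/white, per-region hull (top face at z=50)
for cam,I,boxes in(("top",T,[(285,245,315,295),(314,195,350,242)]),("side",S,[(322,208,385,250),(264,172,318,212)])):
    h=cv2.cvtColor(I,cv2.COLOR_BGR2HSV)
    m=cv2.inRange(h,(0,60,40),(20,255,255))
    for b in boxes:
        k=np.zeros_like(m);k[b[1]:b[3],b[0]:b[2]]=m[b[1]:b[3],b[0]:b[2]]
        pts=cv2.findNonZero(k)
        r=cv2.minAreaRect(pts)
        c=np.array([on_z(cam,*p,45)[:2] for p in cv2.boxPoints(r)])
        e=[c[1]-c[0],c[2]-c[1]];L=max(e,key=np.linalg.norm)
        print(cam,"px",np.round(r[0],1),"ctr",on_z(cam,*r[0],50)[:2].round(1),"sizes",[round(np.linalg.norm(x)) for x in e],"long heading",round(np.degrees(np.arctan2(L[1],L[0]))%180,1))
# tins
m=cv2.inRange(cv2.cvtColor(S,cv2.COLOR_BGR2HSV),(100,120,60),(130,255,255))
for c in cv2.findContours(m,cv2.RETR_EXTERNAL,cv2.CHAIN_APPROX_NONE)[0]:
    M=cv2.moments(c)
    if M['m00']>30:
        u,v=M['m10']/M['m00'],M['m01']/M['m00']
        if 300<u<400 and v<330: print("tin",round(u),round(v),M['m00'],on_z("side",u,v,50).round())
rel(450,0,100,85)
```

```text
top px [299.8 270.5] ctr [458.9  -1.7] sizes [109, 51] long heading 178.5
top px [331.5 218.9] ctr [ 633.7 -106.1] sizes [55, 109] long heading 18.4
side px [352.6 229. ] ctr [457.8  18.9] sizes [92, 111] long heading 175.8
side px [291.5 193.1] ctr [628.6 -85.5] sizes [116, 98] long heading 17.3
tin 368 142 152.0 [ 436. -335.   50.]
tin 331 140 150.0 [ 545. -328.   50.]
pos [ 433.6 -341.1  170.8] head 93.6 turn 8.6 shift [ 13.9 341.7  68.6] grip 84.9 0.0 F [ 1.2 -0.5  1. ] t 18.4 q [-0.78  0.35 -0.12  1.09  0.   -0.84]
```

View pics/d.png

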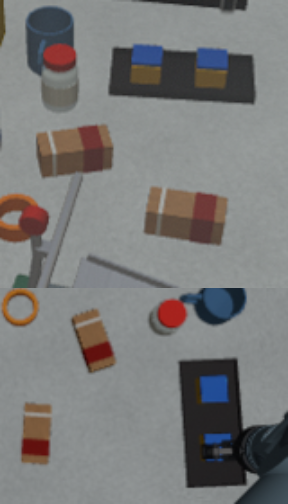

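Both tins stand in the tray, with lids at (436,−335) and (545,−328). Carton A is centred at (459,−1.5) with its length at about 177.5°, and carton B at (635,−105) at about 18.8°. Sizes measure 110×51, as given. I'll move to carton A: turn 6.1°, then shift.

Run:
```python
from h import *
rel(459,-1.5,120,87.5)
```

```text
pos [ 433.6 -341.1  170.8] head 93.6 turn 6.1 shift [-10.2 340.7  48.6] grip 84.9 0.0 F [ 1.2 -0.5  1. ] t 18.4 q [-0.78  0.35 -0.12  1.09  0.   -0.84]
```

Request:
send_rows --rows '[[[0,0,0,6.1,85],[-1,34,0,0,85],[-1,34,0,0,85],[-1,34,0,0,85],[-1,34,0,0,85],[-1,34,0,0,85],[-1,34,0,0,85],[-1,34,0,0,85]]]'

```text
time: 19.25
position: [448.0, -99.7, 164.7]
tcp_rot: [-0.0, 0.022, 1.0, 0.0]
ft_force: [0.5, -0.7, -0.2]
grip_width: 85.3
grasp_force: 0.0
```

Request:
send_rows --rows '[[[-1,34,0,0,85],[-1,34,20,0,85],[-1,34,25,0,85],[0,0,0,0,85],[0,0,0,0,85]]]'

```text
time: 19.75
position: [454.9, 1.2, 119.4]
tcp_rot: [-0.001, 0.021, 1.0, -0.0]
ft_force: [-0.2, -0.3, -0.4]
grip_width: 84.8
grasp_force: 0.0
```

Run:
```python
from h import *
rel(459,-1.5,20,87.5)
```

```text
pos [454.9   1.2 119.4] head 87.6 turn 0.1 shift [-4.5 -2.5 99.4] grip 84.8 0.0 F [-0.2 -0.3 -0.4] t 19.8 q [-0.14  0.21 -0.45  0.91 -0.   -0.09]
```

Request:
send_rows --rows '[[[-4.5,-2.5,25,0,85],[0,0,25,0,85],[0,0,25,0,85],[0,0,24,0,85],[0,0,0,0,85],[0,0,0,0,30],[0,0,0,0,30],[0,0,0,0,30]]]'

```text
time: 20.55
position: [462.2, -2.7, 23.0]
tcp_rot: [0.002, 0.022, 1.0, -0.0]
ft_force: [-0.8, -0.1, 0.4]
grip_width: 49.2
grasp_force: 42.0
```

Request:
send_rows --rows '[[[0,0,0,0,30],[0,0,0,0,30],[0,0,0,0,30],[0,0,-20,0,30],[0,0,-30,0,30],[0,0,-35,0,30],[0,0,-35,2.1,30]]]'

```text
time: 21.25
position: [459.7, -1.8, 142.7]
tcp_rot: [-0.0, 0.041, 0.999, 0.0]
ft_force: [0.6, -0.4, -2.6]
grip_width: 49.4
grasp_force: 42.5
```

Run:
```python
from h import *
rel(500.7,189.3,140,85.4)
I=env.read_camera("side")[140:260,290:410];cv2.imwrite("pics/e.png",cv2.resize(I,None,fx=3,fy=3))
```

```text
pos [459.7  -1.8 142.7] head 85.3 turn -0.1 shift [-25.5 193.8   2.7] grip 49.4 42.5 F [ 0.6 -0.4 -2.6] t 21.2 q [-0.14  0.2  -0.4   0.97  0.   -0.06]
```

View pics/e.png

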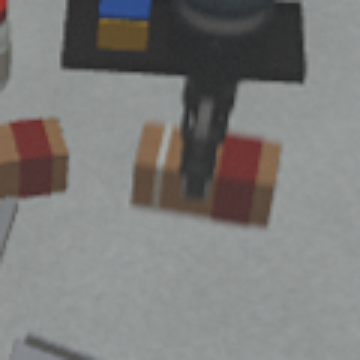

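The carton is held level, roughly at mid-length. I'll carry it to the right lane.

Request:
send_rows --rows '[[[-4.8,32.3,0,0,30],[-4.8,32.3,0,0,30],[-4.8,32.3,0,0,30],[-4.8,32.3,0,0,30],[-4.8,32.3,0,0,30],[-4.5,32.3,0,0,30],[0,0,0,0,30],[0,0,0,0,30]]]'

```text
time: 22.1
position: [504.1, 189.2, 141.2]
tcp_rot: [-0.0, 0.04, 0.999, -0.0]
ft_force: [-1.0, 0.1, -2.5]
grip_width: 49.4
grasp_force: 42.9
```

Run:
```python
from h import *
rel(504,189,73,85.4)
```

```text
pos [504.1 189.2 141.2] head 85.5 turn 0.1 shift [ 0.1 -0.2 68.2] grip 49.4 42.9 F [-1.   0.1 -2.5] t 22.1 q [ 0.24  0.35 -0.2   1.02 -0.    0.32]
```

Descend to just above contact, loosen to 20 N, then press slowly.

Request:
send_rows --rows '[[[0,0,20,0,30],[0,0,20,0,30],[0,0,10,0,30],[0,0,0,0,30],[0,0,3,0,30],[0,0,2,0,30],[0,0,2,0,30]]]' --squeeze 20

```text
time: 22.8
position: [504.0, 188.6, 86.5]
tcp_rot: [0.0, 0.041, 0.999, -0.0]
ft_force: [-10.4, -0.5, 15.3]
grip_width: 49.7
grasp_force: 45.3
```

Request:
send_rows --rows '[[[0,0,2,0,30],[0,0,2,0,30],[0,0,0,0,30]]]'

```text
time: 23.1
position: [501.7, 188.8, 82.1]
tcp_rot: [-0.002, 0.04, 0.999, 0.0]
ft_force: [-12.8, -1.6, 14.0]
grip_width: 49.3
grasp_force: 46.4
```

Run:
```python
from h import *
rel(504,189,71,85.4)
I=env.read_camera("side")[230:350,260:380];cv2.imwrite("pics/f.png",cv2.resize(I,None,fx=4,fy=4))
```

```text
pos [501.7 188.8  82.1] head 85.4 turn -0.0 shift [-2.3  0.4 11.1] grip 49.3 46.4 F [-12.8  -1.6  14. ] t 23.1 q [ 0.24  0.4  -0.3   0.88  0.    0.32]
```

View pics/f.png

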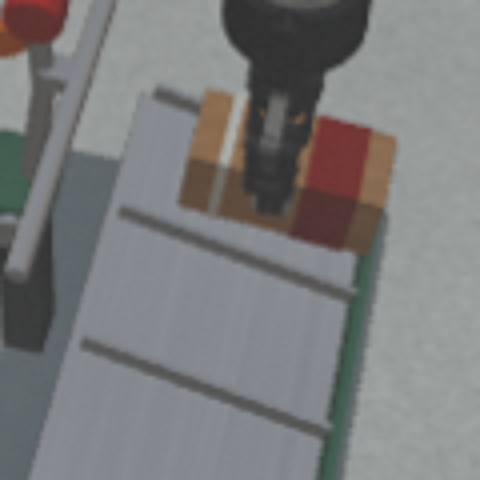

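It is seated in its lane and starting to pivot in the grip, with contact force about 15 N. I'll keep pressing gently.

Request:
send_rows --rows '[[[0,0,2,0,49],[0,0,2,0,49],[0,0,1,0,49]]]'

```text
time: 23.45
position: [500.7, 188.8, 79.1]
tcp_rot: [-0.002, 0.04, 0.999, 0.0]
ft_force: [-22.5, -3.0, 38.4]
grip_width: 49.4
grasp_force: 50.0
```

Request:
send_rows --rows '[[[0,0,2,0,49],[0,0,2,0,49],[0,0,0,0,49]]]'

```text
time: 23.75
position: [500.7, 188.9, 79.0]
tcp_rot: [-0.001, 0.04, 0.999, 0.0]
ft_force: [-30.0, -5.2, 60.5]
grip_width: 49.5
grasp_force: 52.8
```

Run:
```python
from h import *
rel(504,189,71,85.4)
```

```text
pos [500.7 188.9  79. ] head 85.4 turn 0.0 shift [-3.3  0.4  8. ] grip 49.5 52.8 F [-30.   -5.2  60.5] t 23.8 q [ 0.24  0.4  -0.3   0.87  0.    0.32]
```

Request:
send_rows --rows '[[[0,0,-3,0,49],[0,0,-2,0,60],[0,0,0,0,66],[0,0,0,0,66],[0,0,0,0,66],[0,0,-30,0,66],[0,0,-30,0,80],[0,0,-30,0,85]]]'

```text
time: 24.55
position: [504.2, 188.7, 166.6]
tcp_rot: [-0.001, 0.041, 0.999, -0.0]
ft_force: [0.7, 0.2, -0.1]
grip_width: 84.8
grasp_force: 0.0
```

Run:
```python
from h import *
rel(504,189,170,108.8)
I=env.read_camera("side")[230:350,260:380];J=env.read_camera("top")[200:290,170:290]
cv2.imwrite("pics/g.png",np.hstack([cv2.resize(I,(400,400)),cv2.resize(J,(400,300))[:300] if 0 else cv2.copyMakeBorder(cv2.resize(J,(400,300)),0,100,0,0,0)]))
```

```text
pos [504.2 188.7 166.6] head 85.4 turn -23.4 shift [ 0.1  0.4 -3.4] grip 84.8 0.0 F [ 0.7  0.2 -0.1] t 24.6 q [ 0.24  0.33 -0.15  1.09  0.    0.32]
```

View pics/g.png

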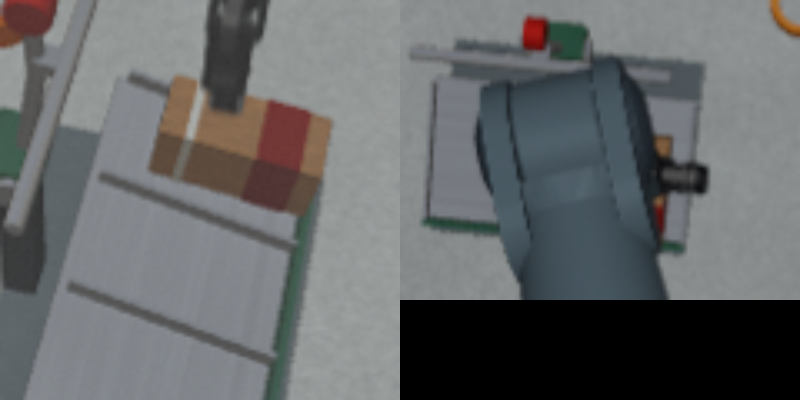

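The carton is in the right lane. I'll check its near face against the plane of deck y = −62, using the crop corners (150,172), (303,215), (318,118) and (172,75).

```bash
cat >> h.py <<'E'
yaw=np.radians(-4.6);O=np.array([526,274.5,55.]);X=np.array([np.cos(yaw),np.sin(yaw),0]);Y=np.array([-np.sin(yaw),np.cos(yaw),0]);Z=np.array([0,0,1.])
t16=np.radians(16);DX=X*np.cos(t16)+Z*np.sin(t16);DZ=-X*np.sin(t16)+Z*np.cos(t16);RD=np.c_[DX,Y,DZ]
def on_dy(cam,u,v,dy):
    c,d=ray(cam,u,v);s=(dy-(c-O)@Y)/(d@Y);return RD.T@(c+s*d-O)
E
python3 - <<'E'
from h import *
f=lambda x,y:(260+x/3.3333-.4,230+y/3.3333-.4)
for p in[(150,172),(303,215)]:print("near face",on_dy("side",*f(*p),-62).round(1))
for p in[(160,133),(322,172)]:print("near face top edge",on_dy("side",*f(*p),-62).round(1))
for p in[(172,75),(331,120)]:print("far top edge",on_dy("side",*f(*p),-112).round(1))
for d in[(-69,-87,14),(-69,-43,0),(-69,87,0)]:
    print((proj("side",O+RD@np.array(d))-[260,230])*3.3333)
E
```

```text
near face [ 35.9 -62.    2.5]
near face [-69.2 -62.   18.1]
near face top edge [ 43.  -62.   47.2]
near face top edge [-62.5 -62.   69.3]
far top edge [  45.  -112.    46.6]
far top edge [ -64.5 -112.    61.5]
[[304.68416148 186.89959737]]
[[287.50805562 250.04410675]]
[[255.46245387 423.7326505 ]]
```

The lower end is resting on top of the lip, with its bottom corner at deck x −69, z 18. I'll re-grip, lift, move 11 mm up-slope and press again.

Request:
send_rows --rows '[[[0,0,0,0,70],[0,0,30,0,70],[0,0,30,0,70],[0,0,22,0,70],[0,0,0,0,70],[0,0,0,0,30],[0,0,0,0,30],[0,0,0,0,30]]]' --squeeze 25

```text
time: 25.45
position: [505.2, 189.0, 85.2]
tcp_rot: [0.001, 0.04, 0.999, 0.0]
ft_force: [0.0, 0.2, -2.2]
grip_width: 49.7
grasp_force: 28.9
```

Request:
send_rows --rows '[[[0,0,0,0,30],[0,0,0,0,30],[0,0,-8,0,30],[0,0,-6,0,30],[-6,0,0,0,30],[-5,0,0,0,30],[0,0,3,0,30],[0,0,0,0,30]]]'

```text
time: 26.25
position: [515.1, 187.8, 94.5]
tcp_rot: [-0.001, 0.041, 0.999, -0.0]
ft_force: [-0.3, -0.5, -1.7]
grip_width: 49.4
grasp_force: 28.9
```

Request:
send_rows --rows '[[[0,0,3,0,30],[0,0,2,0,30],[0,0,2,0,30],[0,0,2,0,30],[0,0,0,0,30]]]' --squeeze 20

```text
time: 26.75
position: [514.5, 188.0, 86.5]
tcp_rot: [-0.001, 0.04, 0.999, -0.0]
ft_force: [-3.1, -0.8, 2.5]
grip_width: 49.2
grasp_force: 29.6
```

Request:
send_rows --rows '[[[0,0,2,0,30],[0,0,2,0,30],[0,0,2,0,30],[0,0,0,0,30]]]'

```text
time: 27.15
position: [512.1, 188.1, 80.3]
tcp_rot: [-0.003, 0.04, 0.999, 0.0]
ft_force: [-10.3, 0.5, 8.2]
grip_width: 49.3
grasp_force: 31.6
```

Request:
send_rows --rows '[[[0,0,2,0,30],[0,0,1,0,30],[0,0,0,0,30]]]'

```text
time: 27.45
position: [512.1, 188.1, 79.9]
tcp_rot: [-0.002, 0.04, 0.999, 0.0]
ft_force: [-16.5, -2.5, 26.4]
grip_width: 49.3
grasp_force: 33.8
```

Run:
```python
from h import *
rel(504,189,71,85.4)
I=env.read_camera("side")[230:350,260:380]
cv2.imwrite("pics/h.png",cv2.resize(I,(600,600),interpolation=cv2.INTER_CUBIC))
```

```text
pos [512.1 188.1  79.9] head 85.4 turn 0.0 shift [8.1 0.2 8.9] grip 49.3 33.8 F [-16.5  -2.5  26.4] t 27.4 q [ 0.23  0.41 -0.27  0.89  0.    0.32]
```

View pics/h.png

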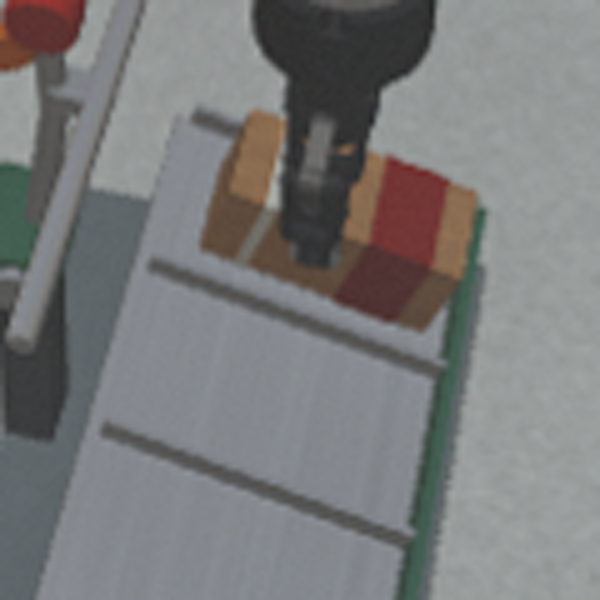

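The carton now lies flat inside the lip, with its bottom edge from (203,245) to (425,330). Release and lift.

Request:
send_rows --rows '[[[0,0,-2,0,49],[0,0,-2,0,60],[0,0,0,0,66],[0,0,0,0,66],[0,0,0,0,66],[0,0,-30,0,66],[0,0,-30,0,80],[0,0,-30,0,85]]]'

```text
time: 28.3
position: [515.1, 187.8, 171.8]
tcp_rot: [-0.0, 0.04, 0.999, -0.0]
ft_force: [1.0, 0.4, 0.4]
grip_width: 85.4
grasp_force: 0.0
```

```bash
cat >> h.py <<'E'
def face(box,dy0):
    """near-face (deck +y) corners of a carton in a lane, side view: brighter top vs darker near face"""
    I=env.read_camera("side");h=cv2.cvtColor(I,cv2.COLOR_BGR2HSV);m=cv2.inRange(h,(0,50,30),(22,255,255))
    k=np.zeros_like(m);k[box[1]:box[3],box[0]:box[2]]=m[box[1]:box[3],box[0]:box[2]]
    k=cv2.morphologyEx(k,cv2.MORPH_CLOSE,np.ones((7,7)))
    c=max(cv2.findContours(k,cv2.RETR_EXTERNAL,cv2.CHAIN_APPROX_NONE)[0],key=cv2.contourArea)
    a=cv2.approxPolyDP(cv2.convexHull(c),2.5,True)[:,0]
    for p in a: print(p,"nearface",on_dy("side",*p,dy0+25).round(1),"farface",on_dy("side",*p,dy0-25).round(1))
E
python3 - <<'E'
from h import *
face((295,240,362,305),-87)
for d in[(41,-25,0),(-69,-25,0),(-69,-25,50),(-69,25,0),(-69,25,50),(41,25,0),(41,25,50)]:
    print(d,proj("side",O+RD@(np.array(d)*[1,1,1]+[0,-87,0])).round(0))
rel(635,-105,170,108.8)
# re-measure carton B (top)
T=env.read_camera("top");m=cv2.inRange(cv2.cvtColor(T,cv2.COLOR_BGR2HSV),(0,60,40),(20,255,255));k=np.zeros_like(m);k[195:242,314:350]=m[195:242,314:350]
r=cv2.minAreaRect(cv2.findNonZero(k));print(r,on_z("top",*r[0],50))
E
```

```text
[309 252] nearface [ 58.7 -62.  105.8] farface [  49.6 -112.    44.1]
[354 268] nearface [-41.8 -62.  108.9] farface [ -58.3 -112.    47.4]
[352 283] nearface [-57.1 -62.   58.1] farface [ -74.8 -112.    -7.1]
[343 295] nearface [-56.1 -62.    4.9] farface [ -73.7 -112.   -64.2]
[300 279] nearface [ 47.5 -62.    4.2] farface [  37.6 -112.   -64.9]
(41, -25, 0) [[307. 264.]]
(-69, -25, 0) [[351. 281.]]
(-69, -25, 50) [[359. 269.]]
(-69, 25, 0) [[348. 298.]]
(-69, 25, 50) [[356. 287.]]
(41, 25, 0) [[302. 281.]]
(41, 25, 50) [[309. 269.]]
pos [518.1 188.6 177.4] head 85.4 turn -23.4 shift [ -16.  -315.6    7.7] grip 85.0 0.0 F [0.4 0.5 4.1] t 28.4 q [ 0.23  0.34 -0.11  1.11  0.    0.31]
((331.45001220703125, 218.85003662109375), (32.25522994995117, 16.127614974975586), 71.56504821777344) [ 633.65018802 -106.11071546   50.        ]
```

Carton A is flat, with ends at deck x −56 and 47 and its centre at about −4.5, inside the limits. Carton B hasn't moved from (634,−106), so I'll go there.

Request:
send_rows --rows '[[[0,0,0,-7.8,85],[0,0,0,-7.8,85],[0,0,0,-7.8,85],[-1.7,-31.5,0,0,85],[-1.7,-31.5,0,0,85],[-1.7,-31.5,0,0,85],[-1.7,-31.5,0,0,85],[-1.7,-31.5,0,0,85]]]'

```text
time: 29.2
position: [574.1, 40.3, 170.2]
tcp_rot: [-0.001, -0.163, 0.987, 0.0]
ft_force: [0.0, 0.1, -0.3]
grip_width: 84.4
grasp_force: 0.0
```

Request:
send_rows --rows '[[[-1.7,-31.5,0,0,85],[-1.7,-31.5,0,0,85],[-1.7,-31.5,0,0,85],[-1.7,-31.5,0,0,85],[-1.7,-31.5,20,0,85],[0,0,20,0,85],[0,0,0,0,85],[0,0,0,0,85]]]'

```text
time: 30.0
position: [631.9, -104.4, 130.3]
tcp_rot: [-0.001, -0.163, 0.987, 0.001]
ft_force: [-0.9, -0.5, 0.4]
grip_width: 84.8
grasp_force: 0.0
```

Run:
```python
from h import *
rel(635.5,-105.5,20,109)
```

```text
pos [ 631.9 -104.4  130.3] head 108.8 turn -0.2 shift [ -3.3  -2.4 110.3] grip 84.8 0.0 F [-0.9 -0.5  0.4] t 30.0 q [-0.26  0.55  0.1   1.12  0.   -0.59]
```

Request:
send_rows --rows '[[[-3.3,-2.4,30,0,85],[0,0,30,0,85],[0,0,30,0,85],[0,0,20,0,85],[0,0,0,0,85],[0,0,0,0,30],[0,0,0,0,30],[0,0,0,0,30]]]' --squeeze 40

```text
time: 30.8
position: [638.7, -106.4, 23.8]
tcp_rot: [0.002, -0.163, 0.987, -0.001]
ft_force: [0.5, 0.1, 1.7]
grip_width: 49.4
grasp_force: 43.0
```

Request:
send_rows --rows '[[[0,0,0,0,30],[0,0,0,0,30],[0,0,0,0,30],[0,0,-30,0,30],[0,0,-40,0,30],[0,0,-40,0,30],[0,0,-40,0,30],[0,0,0,0,30]]]'

```text
time: 31.6
position: [640.6, -107.0, 178.7]
tcp_rot: [0.006, -0.163, 0.987, -0.002]
ft_force: [1.0, -0.6, -1.8]
grip_width: 49.0
grasp_force: 42.7
```

Run:
```python
from h import *
rel(505,189,172,85.4)
I=env.read_camera("side");p=proj("side",[635,-105,190])[0];u,v=p.astype(int);print(u,v)
cv2.imwrite("pics/i.png",cv2.resize(I[v-75:v+75,u-75:u+75],None,fx=4,fy=4))
```

```text
pos [ 640.6 -107.   178.7] head 108.8 turn 23.4 shift [158.9 284.2   4.2] grip 49.0 42.7 F [ 1.  -0.6 -1.8] t 31.6 q [-0.26  0.54  0.2   1.22  0.   -0.59]
290 147
```

View pics/i.png

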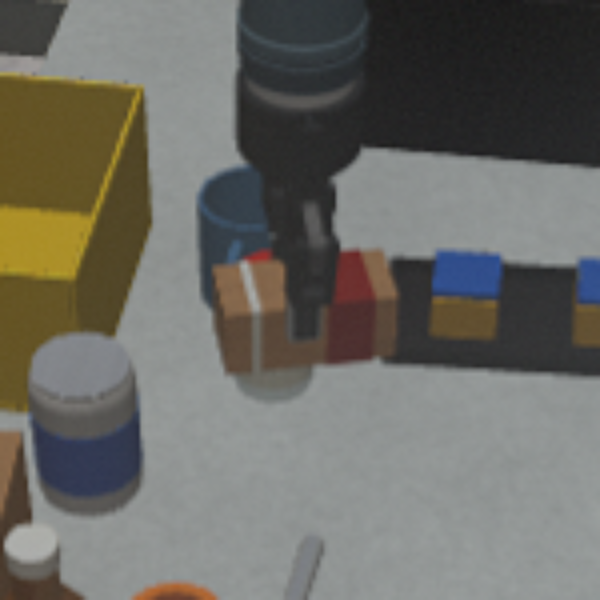

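Carton B is held level at mid-length. I'll carry it via x≈505 to the left lane.

Request:
send_rows --rows '[[[0,0,0,7.8,30],[0,0,0,7.8,30],[0,0,0,7.8,30],[17.5,31.5,0,0,30],[17.5,31.5,0,0,30],[17.5,31.5,0,0,30],[17.5,31.5,0,0,30],[17.5,31.5,0,0,30]]]'

```text
time: 32.45
position: [560.0, 59.2, 169.3]
tcp_rot: [-0.002, 0.041, 0.999, 0.0]
ft_force: [0.2, -0.2, -1.8]
grip_width: 49.3
grasp_force: 42.7
```

Request:
send_rows --rows '[[[17.5,31.5,0,0,30],[17.5,31.5,0,0,30],[17.5,31.5,0,0,30],[17.5,31.5,0,0,30],[0,35,0,0,30],[0,35,0,0,30],[0,35,0,0,30],[0,35,0,0,30]]]'

```text
time: 33.25
position: [512.6, 329.6, 169.3]
tcp_rot: [-0.001, 0.04, 0.999, -0.001]
ft_force: [0.8, -1.0, -2.4]
grip_width: 48.9
grasp_force: 42.6
```

Request:
send_rows --rows '[[[0,34,0,0,30],[0,0,0,0,30],[0,0,0,0,30]]]'

```text
time: 33.55
position: [515.5, 362.6, 169.2]
tcp_rot: [-0.001, 0.04, 0.999, -0.001]
ft_force: [0.2, -0.1, -2.2]
grip_width: 49.0
grasp_force: 42.9
```

Run:
```python
from h import *
rel(520,362,90,85.4)
```

```text
pos [515.5 362.6 169.2] head 85.4 turn 0.0 shift [-4.8 -0.1 79.2] grip 49.0 42.9 F [ 0.2 -0.1 -2.2] t 33.5 q [ 0.51  0.52  0.14  1.19 -0.    0.59]
```

Request:
send_rows --rows '[[[-5,0,20,0,30],[0,0,20,0,30],[0,0,20,0,30],[0,0,15,0,30],[0,0,2,0,30],[0,0,2,0,30],[0,0,0,0,30]]]' --squeeze 20

```text
time: 34.25
position: [522.0, 361.8, 92.8]
tcp_rot: [0.0, 0.041, 0.999, 0.0]
ft_force: [1.6, 1.3, -1.3]
grip_width: 49.7
grasp_force: 42.9
```

Request:
send_rows --rows '[[[0,0,2,0,30],[0,0,2,0,30],[0,0,2,0,30],[0,0,0,0,30]]]'

```text
time: 34.65
position: [521.7, 363.0, 88.5]
tcp_rot: [0.001, 0.04, 0.999, 0.001]
ft_force: [-4.8, -1.3, 7.2]
grip_width: 49.6
grasp_force: 44.2
```

Request:
send_rows --rows '[[[0,0,2,0,30],[0,0,2,0,30],[0,0,0,0,30]]]'

```text
time: 34.95
position: [519.6, 363.3, 84.8]
tcp_rot: [-0.001, 0.04, 0.999, 0.001]
ft_force: [-10.3, -1.1, 12.2]
grip_width: 49.1
grasp_force: 45.6
```

Request:
send_rows --rows '[[[-0.5,0,2,0,30],[-0.5,0,2,0,30],[-0.5,0,0,0,30]]]'

```text
time: 35.25
position: [518.2, 363.4, 80.5]
tcp_rot: [-0.004, 0.039, 0.999, 0.001]
ft_force: [-18.5, 1.2, 17.1]
grip_width: 49.2
grasp_force: 47.6
```

Request:
send_rows --rows '[[[-0.5,0,2,0,30],[-0.5,0,1,0,30],[0,0,0,0,30]]]'

```text
time: 35.55
position: [518.5, 363.5, 77.4]
tcp_rot: [-0.004, 0.039, 0.999, 0.001]
ft_force: [-17.6, 0.4, 15.6]
grip_width: 49.4
grasp_force: 48.9
```

Run:
```python
from h import *
rel(520,362,77,85.4)
face((270,300,345,375),87)
for d in[(-69,-25,50),(-69,25,0),(-69,25,50),(41,25,0),(41,25,50)]:
    print(d,proj("side",O+RD@(np.array(d)+[0,87,0])).round(0))
```

```text
pos [518.5 363.5  77.4] head 85.5 turn 0.1 shift [-1.6 -1.4  0.3] grip 49.4 48.9 F [-17.6   0.4  15.6] t 35.5 q [ 0.51  0.58 -0.    0.99  0.01  0.59]
[295 318] nearface [ 54.8 112.  125.1] farface [42.2 62.  44.1]
[344 334] nearface [-39.3 112.  132.8] farface [-61.3  62.   52.6]
[342 356] nearface [-64.2 112.   55.8] farface [-88.6  62.  -32. ]
[336 365] nearface [-66.8 112.   14.3] farface [-91.5  62.  -77.7]
[285 349] nearface [ 39.4 112.    2.4] farface [ 25.3  62.  -90.8]
(-69, -25, 50) [[347. 336.]]
(-69, 25, 0) [[335. 368.]]
(-69, 25, 50) [[343. 358.]]
(41, 25, 0) [[284. 349.]]
(41, 25, 50) [[291. 338.]]
```

Request:
send_rows --rows '[[[-2,0,0,0,30],[-2,0,1,0,30],[0,0,2,0,30],[0,0,1,0,30],[0,0,0,0,30]]]'

```text
time: 36.1
position: [523.6, 363.7, 75.0]
tcp_rot: [-0.003, 0.039, 0.999, 0.002]
ft_force: [-18.6, 0.9, 23.0]
grip_width: 49.2
grasp_force: 51.3
```

Run:
```python
from h import *
rel(520,362,77,85.4)
face((270,300,360,375),87)
```

```text
pos [523.6 363.7  75. ] head 85.5 turn 0.1 shift [ 3.4 -2.  -2. ] grip 49.2 51.3 F [-18.6   0.9  23. ] t 36.1 q [0.5  0.59 0.   0.99 0.01 0.58]
[293 318] nearface [ 58.1 112.  122.7] farface [45.8 62.  41.4]
[343 336] nearface [-40.2 112.  125.2] farface [-62.3  62.   44.2]
[339 357] nearface [-60.8 112.   48.2] farface [-84.8  62.  -40.5]
[331 366] nearface [-60.  112.    3.2] farface [-84.   62.  -89.9]
[282 348] nearface [ 45.8 112.    1.9] farface [ 32.3  62.  -91.3]
```

Flat now (corner heights 3 and 2 mm), spanning deck x −60 to 46, so centred at about −7. Release and lift.

Request:
send_rows --rows '[[[0,0,-2,0,49],[0,0,-2,0,60],[0,0,0,0,66],[0,0,0,0,66],[0,0,0,0,66],[0,0,-30,0,66],[0,0,-35,0,85],[0,0,-35,0,85]]]'

```text
time: 36.95
position: [527.9, 361.3, 175.7]
tcp_rot: [-0.001, 0.041, 0.999, -0.0]
ft_force: [-0.1, 0.5, 0.4]
grip_width: 85.0
grasp_force: 0.0
```

Request:
send_rows --rows '[[[20,-10,-40,0,85],[20,-15,-40,0,85],[0,-15,-40,0,85],[0,-15,-30,0,85],[0,0,0,0,85]]]'

```text
time: 37.45
position: [485.7, 309.6, 330.7]
tcp_rot: [0.004, 0.041, 0.999, 0.002]
ft_force: [0.3, 0.3, 1.0]
grip_width: 84.4
grasp_force: 0.0
```

Run:
```python
from h import *
rel(631,266,315,85.4)
face((270,300,360,375),87)
face((295,240,370,305),-87)
S=env.read_camera("side")
m=cv2.inRange(cv2.cvtColor(S,cv2.COLOR_BGR2HSV),(100,120,60),(130,255,255))
for c in cv2.findContours(m,cv2.RETR_EXTERNAL,cv2.CHAIN_APPROX_NONE)[0]:
    M=cv2.moments(c)
    if M['m00']>30:
        u,v=M['m10']/M['m00'],M['m01']/M['m00']
        if 300<u<400 and v<330: print("tin",round(u),round(v),M['m00'],on_z("side",u,v,50).round())
cv2.imwrite("pics/j.png",S)
```

```text
pos [485.7 309.6 330.7] head 85.3 turn -0.1 shift [-148.2  -31.9   16.8] grip 84.4 0.0 F [0.3 0.3 1. ] t 37.5 q [ 0.46  0.37  0.33  1.52 -0.    0.54]
[292 317] nearface [ 60.6 112.  124.7] farface [48.6 62.  43.7]
[342 336] nearface [-38.7 112.  124. ] farface [-60.6  62.   42.8]
[338 357] nearface [-59.2 112.   46.8] farface [-83.1  62.  -42. ]
[330 366] nearface [-58.4 112.    1.8] farface [-82.2  62.  -91.5]
[281 348] nearface [ 47.5 112.    0.5] farface [ 34.2  62.  -92.9]
[309 252] nearface [ 58.7 -62.  105.8] farface [  49.6 -112.    44.1]
[354 268] nearface [-41.8 -62.  108.9] farface [ -58.3 -112.    47.4]
[352 283] nearface [-57.1 -62.   58.1] farface [ -74.8 -112.    -7.1]
[343 295] nearface [-56.1 -62.    4.9] farface [ -73.7 -112.   -64.2]
[300 279] nearface [ 47.5 -62.    4.2] farface [  37.6 -112.   -64.9]
tin 326 140 59.5 [ 559. -329.   50.]
```

View pics/j.png

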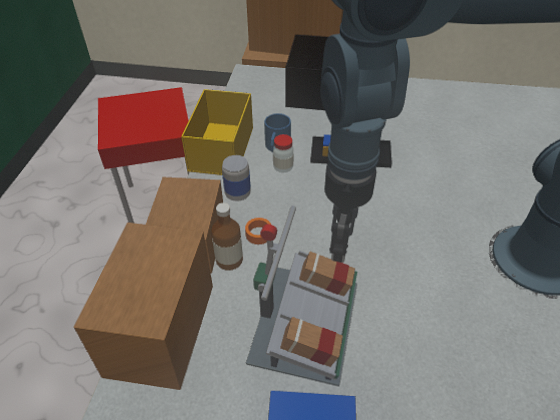

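The picture shows both cartons lying flat in the outer lanes, at (330,273) and (312,340), and the bar upright with its grip at (268,232). Now I'll fetch the lever grip from above.

Request:
send_rows --rows '[[[-10,-33,0,0,60],[-30,0,0,0,60],[-35,0,0,0,60],[-35,0,10,0,60],[-36,0,6,0,60],[0,0,0,0,60],[0,0,0,0,60]]]' --squeeze 30

```text
time: 38.3
position: [626.5, 265.4, 305.5]
tcp_rot: [-0.003, 0.041, 0.999, -0.001]
ft_force: [-0.2, -0.1, 0.5]
grip_width: 59.6
grasp_force: 0.0
```

Run:
```python
from h import *
rel(632.5,265.5,267,85.4)
S=env.read_camera("side")
m=cv2.inRange(cv2.cvtColor(S,cv2.COLOR_BGR2HSV),(100,120,60),(130,255,255))
for c in cv2.findContours(m,cv2.RETR_EXTERNAL,cv2.CHAIN_APPROX_NONE)[0]:
    M=cv2.moments(c)
    if M['m00']>20:
        u,v=M['m10']/M['m00'],M['m01']/M['m00']
        if 300<u<400 and v<330: print("tin",round(u),round(v),M['m00'],on_z("side",u,v,50).round())
```

```text
pos [626.5 265.4 305.5] head 85.3 turn -0.1 shift [-6.2  0.6 38.5] grip 59.6 0.0 F [-0.2 -0.1  0.5] t 38.3 q [0.31 0.65 0.72 1.65 0.   0.39]
tin 368 142 151.0 [ 436. -335.   50.]
tin 331 140 153.0 [ 545. -328.   50.]
```

Request:
send_rows --rows '[[[-6,0,13,0,60],[0,0,15,0,60],[0,0,10,0,60],[0,0,0,0,0],[0,0,0,0,0],[0,0,0,0,0],[0,0,0,0,0],[0,0,0,0,0]]]'

```text
time: 39.15
position: [632.7, 265.2, 272.6]
tcp_rot: [0.001, 0.04, 0.999, 0.0]
ft_force: [-1.7, 0.3, 4.7]
grip_width: 17.3
grasp_force: 33.1
```

Run:
```python
from h import *
rel(632.5,265.5,267,85.4)
```

```text
pos [632.7 265.2 272.6] head 85.4 turn -0.0 shift [0.2 0.3 5.6] grip 17.3 33.1 F [-1.7  0.3  4.7] t 39.1 q [0.3  0.64 0.61 1.54 0.   0.39]
```

Request:
send_rows --rows '[[[15,0,1,0,0],[15,0,2.5,0,0],[15,0,4,0,0],[14.5,0,5.5,0,0],[14,0,7,0,0],[13,0,8.5,0,0],[12,0,9.5,0,0],[11,0,11,0,0]]]'

```text
time: 39.95
position: [524.4, 274.1, 224.6]
tcp_rot: [0.002, 0.04, 0.999, 0.001]
ft_force: [-1.5, -1.2, 6.5]
grip_width: 17.2
grasp_force: 35.6
```

Run:
```python
from h import *
rel(486,277.5,131,85.4)
s=env.state();print(np.degrees(0), np.hypot(630.7-s["position"][0],s["position"][2]+15-140), np.arctan2(s["position"][2]+15-140,630.7-s["position"][0]))
```

```text
pos [524.4 274.1 224.6] head 85.4 turn -0.0 shift [39.   0.2 93.5] grip 17.2 35.6 F [-1.5 -1.2  6.5] t 40.0 q [ 0.37  0.41  0.11  1.27 -0.    0.46]
0.0 145.71904364039136 0.7529155143882147
```

Request:
send_rows --rows '[[[9.5,0,11,0,0],[8,0,12,0,0],[7,0,12.5,0,0],[5.5,0,13.5,0,0],[4.5,0,14,0,0],[3,0,14,0,0],[1,0,10,0,0],[0,0,0,0,0]]]'

```text
time: 40.75
position: [484.8, 277.3, 134.4]
tcp_rot: [-0.0, 0.04, 0.999, 0.0]
ft_force: [0.3, 1.8, -0.7]
grip_width: 16.9
grasp_force: 36.1
```

Run:
```python
from h import *
rel(486,277.5,131,85.4)
```

```text
pos [484.8 277.3 134.4] head 85.4 turn -0.0 shift [-1.2  0.3  3.4] grip 16.9 36.1 F [ 0.3  1.8 -0.7] t 40.8 q [ 0.41  0.39 -0.16  1.03  0.    0.49]
```

Press on down to the stop in small steps while watching the force.

Request:
send_rows --rows '[[[0,0,3,0,0],[0,0,2,0,0],[0,0,0,0,0]]]'

```text
time: 41.05
position: [484.8, 277.3, 133.0]
tcp_rot: [0.0, 0.04, 0.999, 0.001]
ft_force: [-9.1, -0.4, 17.0]
grip_width: 17.2
grasp_force: 38.6
```

Request:
send_rows --rows '[[[0,0,3,0,0],[0,0,2,0,0],[0,0,0,0,0]]]'

```text
time: 41.35
position: [485.0, 277.5, 132.5]
tcp_rot: [0.002, 0.04, 0.999, 0.001]
ft_force: [-18.1, -5.0, 44.0]
grip_width: 17.3
grasp_force: 42.5
```

The force climbs with no further travel, so it is on the stop. Ease off, release and withdraw.

Request:
send_rows --rows '[[[0,0,-5,0,0],[0,0,-3,0,0],[0,0,0,0,60],[0,0,0,0,60],[0,0,0,0,60],[0,0,0,0,60],[0,0,-20,0,60],[0,0,-35,0,60]]]'

```text
time: 42.15
position: [483.2, 275.9, 186.0]
tcp_rot: [-0.003, 0.041, 0.999, -0.001]
ft_force: [0.1, -0.4, 0.3]
grip_width: 59.9
grasp_force: 0.0
```

Request:
send_rows --rows '[[[0,0,-35,0,85],[20,-30,-35,0,85],[20,-35,-20,0,85],[10,-40,0,0,85],[0,-45,0,0,85],[0,-45,0,0,85],[0,-45,0,0,85],[0,0,0,0,85]]]'

```text
time: 42.95
position: [415.7, 37.5, 278.2]
tcp_rot: [0.0, 0.044, 0.999, -0.001]
ft_force: [0.9, 1.1, -0.1]
grip_width: 84.9
grasp_force: 0.0
```

Run:
```python
from h import *
rel(486,277.5,131,85.4)
S=env.read_camera("side");T=env.read_camera("top")
def red(I,b):
    m=cv2.inRange(cv2.cvtColor(I,cv2.COLOR_BGR2HSV),(0,150,60),(6,255,255));k=np.zeros_like(m);k[b[1]:b[3],b[0]:b[2]]=m[b[1]:b[3],b[0]:b[2]]
    c=max(cv2.findContours(k,cv2.RETR_EXTERNAL,cv2.CHAIN_APPROX_NONE)[0],key=cv2.contourArea);M=cv2.moments(c);return (M['m10']/M['m00'],M['m01']/M['m00'])
a=red(T,(195,245,230,275));b=red(S,(318,270,350,305));print(a,b,tri(a,b), "expected if down",proj("side",[486.1,277.7,145]),proj("top",[486.1,277.7,145]))
face((270,300,360,375),87)
face((295,240,370,305),-87)
m=cv2.inRange(cv2.cvtColor(S,cv2.COLOR_BGR2HSV),(100,120,60),(130,255,255))
for c in cv2.findContours(m,cv2.RETR_EXTERNAL,cv2.CHAIN_APPROX_NONE)[0]:
    M=cv2.moments(c)
    if M['m00']>20:
        u,v=M['m10']/M['m00'],M['m01']/M['m00']
        if 300<u<400 and v<330: print("tin",round(u),round(v),M['m00'],on_z("side",u,v,50).round())
```

```text
pos [415.7  37.5 278.2] head 84.9 turn -0.5 shift [-50.7 245.2 146.7] grip 84.9 0.0 F [ 0.9  1.1 -0.1] t 43.0 q [-0.06  0.05 -0.22  1.31 -0.    0.03]
(211.44117647058823, 259.20588235294116) (335.3818181818182, 285.8151515151515) (array([486.17610825, 277.17929595, 157.93684798]), np.float64(0.9109455651483959)) expected if down [[334.73135569 289.72113723]] [[211.89277683 259.55144681]]
[292 317] nearface [ 60.6 112.  124.7] farface [48.6 62.  43.7]
[342 336] nearface [-38.7 112.  124. ] farface [-60.6  62.   42.8]
[339 354] nearface [-56.8 112.   59. ] farface [-80.5  62.  -28.6]
[330 366] nearface [-58.4 112.    1.8] farface [-82.2  62.  -91.5]
[281 348] nearface [ 47.5 112.    0.5] farface [ 34.2  62.  -92.9]
[309 252] nearface [ 58.7 -62.  105.8] farface [  49.6 -112.    44.1]
[354 268] nearface [-41.8 -62.  108.9] farface [ -58.3 -112.    47.4]
[352 283] nearface [-57.1 -62.   58.1] farface [ -74.8 -112.    -7.1]
[343 295] nearface [-56.1 -62.    4.9] farface [ -73.7 -112.   -64.2]
[332 296] nearface [-36.2 -62.  -13.7] farface [ -52.3 -112.   -84.2]
[300 279] nearface [ 47.5 -62.    4.2] farface [  37.6 -112.   -64.9]
tin 368 142 153.0 [ 436. -335.   50.]
tin 331 140 152.5 [ 544. -329.   50.]
```

At the stop the geometry agrees with the lever at 0 (disc at about 145 mm), and the cartons and tins haven't moved. I eased off while still gripping, which may have lifted the lever slightly. I'll press on top of the disc with closed fingers to make sure.

Request:
send_rows --rows '[[[-8,41,0,0,0],[-8,41,0,0,0],[-8,41,0,0,0],[-8,41,0,0,0],[-9,41,0,0,0],[-9,40,0,0,0],[0,0,30,0,0],[0,0,0,0,0]]]'

```text
time: 43.95
position: [482.8, 284.0, 243.9]
tcp_rot: [-0.003, 0.038, 0.999, -0.002]
ft_force: [-0.7, -0.2, -1.5]
grip_width: 0.3
grasp_force: 0.0
```

Request:
send_rows --rows '[[[0,0,30,0,0],[0,0,30,0,0],[0,0,12,0,0],[0,0,0,0,0],[0,0,0,0,0]]]'

```text
time: 44.45
position: [486.0, 282.3, 177.5]
tcp_rot: [0.001, 0.04, 0.999, 0.0]
ft_force: [0.7, -0.2, 0.9]
grip_width: 0.3
grasp_force: 0.0
```

Run:
```python
from h import *
rel(486,277.5,160,85.4)
```

```text
pos [486.  282.3 177.5] head 85.4 turn -0.0 shift [-0.4 -4.8 17.5] grip 0.3 0.0 F [ 0.7 -0.2  0.9] t 44.5 q [ 0.41  0.37 -0.07  1.13  0.    0.49]
```

Request:
send_rows --rows '[[[0,-5,6,0,0],[0,0,5,0,0],[0,0,3,0,0],[0,0,2,0,0],[0,0,0,0,0]]]'

```text
time: 44.95
position: [485.2, 277.0, 160.1]
tcp_rot: [-0.0, 0.04, 0.999, 0.0]
ft_force: [-0.8, 0.8, -0.1]
grip_width: -0.1
grasp_force: 0.0
```

Request:
send_rows --rows '[[[0,0,2,0,0],[0,0,2,0,0],[0,0,0,0,0]]]'

```text
time: 45.25
position: [485.5, 277.2, 159.5]
tcp_rot: [0.001, 0.04, 0.999, 0.0]
ft_force: [-6.5, -2.6, 19.0]
grip_width: 0.1
grasp_force: 9.6
```

Contact at 159.5 mm, where the disc top should be at 160, stiff at 19 N. The lever is fully down, so I'll retreat.

Request:
send_rows --rows '[[[0,0,-20,0,0],[0,0,-40,0,0],[0,0,-40,0,0],[20,-30,-20,0,0],[20,-40,0,0,0],[0,-45,0,0,0],[0,-45,0,0,0],[0,0,0,0,0]]]'

```text
time: 46.05
position: [432.0, 117.0, 276.5]
tcp_rot: [0.0, 0.043, 0.999, -0.001]
ft_force: [1.4, 1.2, -0.6]
grip_width: 0.1
grasp_force: 0.0
```

Run:
```python
from h import *
rel(486,277.5,160,85.4)
face((270,300,360,375),87)
face((295,240,370,305),-87)
S=env.read_camera("side")
m=cv2.inRange(cv2.cvtColor(S,cv2.COLOR_BGR2HSV),(100,120,60),(130,255,255))
for c in cv2.findContours(m,cv2.RETR_EXTERNAL,cv2.CHAIN_APPROX_NONE)[0]:
    M=cv2.moments(c)
    if M['m00']>20:
        u,v=M['m10']/M['m00'],M['m01']/M['m00']
        if 300<u<400 and v<330: print("tin",round(u),round(v),M['m00'],on_z("side",u,v,50).round())
```

```text
pos [432.  117.  276.5] head 85.0 turn -0.4 shift [-40.9 164.5 116.3] grip 0.1 0.0 F [ 1.4  1.2 -0.6] t 46.0 q [ 0.12  0.11 -0.15  1.31 -0.    0.21]
[292 317] nearface [ 60.6 112.  124.7] farface [48.6 62.  43.7]
[342 336] nearface [-38.7 112.  124. ] farface [-60.6  62.   42.8]
[339 354] nearface [-56.8 112.   59. ] farface [-80.5  62.  -28.6]
[330 366] nearface [-58.4 112.    1.8] farface [-82.2  62.  -91.5]
[281 348] nearface [ 47.5 112.    0.5] farface [ 34.2  62.  -92.9]
[309 252] nearface [ 58.7 -62.  105.8] farface [  49.6 -112.    44.1]
[354 268] nearface [-41.8 -62.  108.9] farface [ -58.3 -112.    47.4]
[352 283] nearface [-57.1 -62.   58.1] farface [ -74.8 -112.    -7.1]
[343 295] nearface [-56.1 -62.    4.9] farface [ -73.7 -112.   -64.2]
[333 296] nearface [-38.2 -62.  -12.3] farface [ -54.4 -112.   -82.7]
[300 279] nearface [ 47.5 -62.    4.2] farface [  37.6 -112.   -64.9]
tin 331 140 152.0 [ 545. -328.   50.]
```

Request:
send_rows --rows '[[[0,-40,0,0,0],[0,-40,0,0,0],[0,0,0,0,0]]]'

```text
time: 46.5
position: [426.3, 39.2, 276.0]
tcp_rot: [-0.0, 0.042, 0.999, -0.001]
ft_force: [0.1, 0.2, -0.3]
grip_width: 0.1
grasp_force: 0.0
```

Run:
```python
from h import *
S=env.read_camera("side")
m=cv2.inRange(cv2.cvtColor(S,cv2.COLOR_BGR2HSV),(100,120,60),(130,255,255))
n=0
for c in cv2.findContours(m,cv2.RETR_EXTERNAL,cv2.CHAIN_APPROX_NONE)[0]:
    M=cv2.moments(c)
    if M['m00']>100:
        u,v=M['m10']/M['m00'],M['m01']/M['m00']
        if 300<u<400 and v<330: print("tin",on_z("side",u,v,50).round());n+=1
if n==2: print(env.close_job())
```

```text
tin [ 442. -335.   50.]
tin [ 545. -328.   50.]
the job is handed in; nothing more can be done
None
```

The job is handed in, though no verdict came back: at my last check both tins stood in the tray, both cartons lay flat in the outer lanes about 10–12 mm from the lip (the limit is 18 mm), and the bar was fully down.

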